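Ease the wedge out from under a tilted pump and hang it behind its keeper

TASK

The pump on the tilt stand has finished draining. Work the yellow wedge backward out from under the raised end of its plate, gently and without snatching, so that the plate sinks softly onto its rubber rests; then hang the wedge by its handle loop on the peg of the grey hanger post, pushed in far enough that the red drop keeper falls shut behind the loop, and leave it hanging still. Do not lift the pump or lean on it, and leave the other things on the bench where they are.

Things in the scene. Friction and masses are not known exactly. Their poses are not given: they have to be found in the camera images.
- wedge_mid (a point): Grasp centre of the yellow wedge (loose, 0.42 kg, 180 long, 50 wide, upright flanks, flat underside on the bench): on the centre line, 72 from the thin tip, 14 above the underside (28 high there). Axes: x along the wedge toward the thin tip, y across, z up. The ramp rises straight from 4 high at the tip to 50 at 135 from the tip; the last 45 at the tail is flat, 50 high.
- wedge_riser (a point): Front riser of the wedge's handle loop, on its bar's axis 70 above the underside, 140 from the tip. The loop is 8 round bar, upright in the wedge's middle plane: front and rear risers 36 apart (axes), top bar's axis 90 above the underside. At the start about 48 of clear ramp lies between plate edge and this riser. Dragged by it the wedge takes 8 to 25 N under the plate, about 3 N when slack. Axes as wedge_mid.
- wedge_eye (a point): Centre of the opening of the wedge's handle loop: 158 from the tip, 68 above the underside. The opening is 28 long (wedge x) by 36 high; its through axis is the wedge's y. Axes as wedge_mid.
- wedge_tip (a point): Thin tip of the wedge, on the centre line, 2 above the underside. Axes as wedge_mid. The wedge leaves the plate tail first, along its own -x; it does not slide by itself.
- stand_front (a point): Fixed point of the blue tilt stand: middle of the plate's front edge, underside, as it lies when down on the rests, 14 above the bench. x points from the wedge's side toward the pump head, y across, z up. Plate 232 x 164 x 8 with grey motor and opened pump (8 kg, 220 high); nothing above the plate nearer than 55 behind its front edge. Rubber rests under the corners, 53 to 79 from the middle.
- tilt_plate (a joint): Tilt of the plate about its trunnion 210 behind the front edge: 0 = down on the rests, about 0.096 rad at the start, with the front edge's underside 34 above the bench, bearing on the ramp 88 from the wedge's tip. Each 10 the wedge comes out lowers the edge 3.4: it is down after 59, the wedge is then slack, and clear after 88.
- peg_seat (a point): Middle of the hanging place on the hanger's peg, on its axis, 240 above the bench, 36 in front of the face of the grey post (30 square, 340 high). x points along the peg inward to the post, y across, z up. Peg 10 round, level. Loop goes on toward +x. With the wedge level and lying along y, its flank meets the post when the loop is 25 from the post.
- peg_tip (a point): Free end of the peg (13 red ball), 104 from the post's face, 240 above the bench. Axes as peg_seat.
- keeper (a joint): Red drop keeper: flap 24 wide, 40 long on a bracket above the peg, 72 in front of the post; pivots 48 above the peg's axis, hangs to 8 above it. 0 = hanging shut. It swings only inward (to the post), up to 1.5 rad, when the loop coming along the peg pushes it (under 1 N), and drops back shut by its own weight once the loop's top bar is about 35 past it.
- casing: Bystander: aluminium pump casing, a round bowl 190 across and 46 high with a side pipe. Origin under its centre.
- clamp: Bystander: steel clamp ring, 110 across, 16 high. Origin under its centre.
- spanner: Bystander: steel spanner, 190 long, lying flat. Origin under its middle.
- driver: Bystander: screwdriver with red handle, 210 long. Origin under its middle.
- seal_tub: Bystander: white tub with clear lid, 104 x 79 x 40. Origin under its centre.
- mallet: Bystander: rubber mallet, 230 long. Origin under its handle.

How it is judged:
By the outcome, as a careful person would: the job done as asked, in the order asked, and still so for the second after the job is handed in, with the robot touching nothing.
It also fails if it takes over 72 s, if anything falls off the work surface, if the arm or the gripper's body presses on something with over 40 N, if the wrist force passes 120 N, or if a joint passes its speed limit or range.

ROBOT

A 7-joint arm with a two-finger parallel gripper is mounted at the origin on the work surface. World frame = base frame: x ahead of the robot, y to its left, z up, the work surface at z = 0. Lengths are in mm, angles in rad, forces in N, time in s.
With the tool pointing down it reaches from about 375 to 925 mm from the base axis. Payload 3.1 kg.
Tool frame: the origin (TCP) lies at the very end of the fingers, on their centre line; the grasp point (between the pads) lies 19 mm behind it; z points along the fingers, y is the direction in which the jaws open and shut (so a half turn about z gives the same grasp; the last joint's range is limited). The gripper opens to 85 mm and grips with 20 to 120 N. Pads are 22 mm wide; open, the fingers measure 114 mm over their backs; the gripper's body (76 mm by 85 mm) begins 54 mm behind the grasp point. The pads swing forward as they close: fully open they stand 13 mm farther back than shut.
Start: joints at [1.235, 0.383, 0.044, 1.598, -0.018, 1.161, -0.05], TCP at [153.138, -631.705, 201.969] pointing down, gripper open.
Joint ranges: [-2.61, 2.61], [-0.41, 2.15], [-1.48, 1.57], [0, 2.5], [-1.57, 4.71], [0.05, 1.97], [-2.85, 2.85]. Speed limits (rad/s): [2.79, 2.79, 3.14, 3.14, 3.14, 3.14, 3.14].

INTERFACE

Orientations are given as a unit quaternion [w, x, y, z].
In Python, from station import arm gives the robot as it stands. The module is installed in compiled form; this text tells all that it offers.
- The arm moves only by the tool send_rows, never from a script. Its argument "rows" is a list of rows, each a list of 7 numbers: the shift along the world's x, y, z in units of 0.4 m (1.0 is 0.4 m), then the turn, a rotation vector about the world's x, y, z in units of 90 degrees (1.0 is 90 degrees), then the gripper command: -1 is fully open, 1 is shut, values between are in proportion. In form: [[x, y, z, rx, ry, rz, claw], ...]. A call has 1 to 5 rows; each row is the pose to reach, as a shift and turn from the pose measured when the call began; what a row does not reach only later rows make up. A row lasts 1/10 s, in which the tool goes at most 50 mm and 8.59 degrees, less where a joint would pass 70% of its speed; a pose out of reach is approached as far as the arm can. A call with a number of a shift or a turn outside -1 to 1 is refused whole. A call with a gripper value outside its range is refused whole. The fingers move at their own pace and stop on an object; "newtons" is the grip in N (left out, the last holds). Time passes only in rows, so rows that repeat a pose let the fingers close. It gives the time, the measured TCP pose, the force and the opening at its end, in the units of the state.
- arm.observe(): the state, without advancing time (a new reading comes with each control period).
- arm.capture(name): name is "side" or "top" or "wrist"; returns the picture (384x512x3 uint8, blue, green, red); there is no depth.
- arm.camera_info(name): a dict with "mtx" (3x3 intrinsics, pixels), "T" (4x4, takes a point from camera to world coordinates); the wrist camera has in their place "tool_from_camera" (4x4, takes a point from camera to tool coordinates, whose origin is the TCP and whose axes are the flange's). Camera axes: x right, y up, looking along -z (the intrinsics and any distortion apply to the point x, -y, -z); pixel columns grow to the right and rows downward; lengths in mm; the calibration is good to about 2 mm. A picture is of the moment at which its call begins: read the wrist's pose just before it. camera_info takes no time and is no camera call.
- arm.finish_job(): hands the job in, once; it reports no verdict.
Trained networks look in the newest picture that a camera, given by its name, has taken for a name from the list of things; names that differ only in an ending like _2 or _b are one class to them, and where a whole thing is asked for, a point or a joint stands for the part that bears it (a point fixed in the world has none). Each returns a list of dicts, best first, with "confidence" (0 to 1); they miss things now and then, are a little off and sometimes report something else, mostly with a low value. They report only what shows in the picture. A call takes as long as a camera call.
- arm.find_in(camera, query): "bbox" ([left, top, width, height] in pixels, round what is visible of it).
The state is a dict: "time": time; "joint_positions": joint angles; "joint_velocities": joint speeds; "joint_torque": joint torques, N m; "position": TCP position; "ee_rot": TCP orientation; "wrist_force": force on the tool from outside, world axes, zero at the start; "wrist_torque": the same for the moment, N m; "finger_gap": finger opening in mm.
Only numpy, scipy, OpenCV 4.12 (cv2) and the standard library are available. Lean on these libraries where they do the work, as an engineer would, in place of code of your own. Each camera call takes 0.05 s, during which the arm holds its last target.

## Working session

There is one attempt and no reset: what is moved stays moved. The work goes in short steps, Python scripts to look and compute and a tool call to move; the robot and the scene stay as the last step left them, time stands still between calls to the robot, and variables do not carry over. Pictures are saved under pics/ and viewed, and the job is handed in when it is done.

Besides the shell and the picture viewer there is one more tool, called after ">>>" in YAML: its name, and indented under it one key for each argument. send_rows: Moves the arm, as the interface text tells. Shifts and turns lie within -1 to 1; 1 stands for 0.4 m of shift or 90 degrees of turn. Its arguments: {"type":"object","properties":{"rows":{"type":"array","items":{"type":"array","items":{"type":"number","minimum":-1,"maximum":1}}},"newtons":{"type":"number"}},"required":["rows"]}

```bash
ls; mkdir -p pics; python3 - <<'E'
from station import arm
import cv2,numpy as np
np.set_printoptions(precision=3,suppress=True)
print(arm.observe())
for n in ["side","top","wrist"]:
    im=arm.capture(n); cv2.imwrite(f"pics/{n}0.png",im); print(n,arm.camera_info(n))
E
```

```text
pics
{'time': 0.0, 'joint_positions': array([ 1.235,  0.384,  0.044,  1.6  , -0.018,  1.161, -0.05 ]), 'joint_velocities': array([-0.   , -0.   , -0.001, -0.003, -0.001,  0.002, -0.   ]), 'joint_torque': array([  0.   , -43.346,   1.024, -24.951,   0.01 ,   0.011,   0.   ]), 'position': array([ 152.859, -630.728,  200.575]), 'ee_rot': array([-0.001,  0.993,  0.119, -0.   ]), 'wrist_force': array([-0.165, -0.671,  0.098]), 'wrist_torque': array([-0.057,  0.026, -0.027]), 'finger_gap': 85.64060782631577}
side {'mtx': array([[437.72 ,   0.   , 266.808],
       [  0.   , 437.72 , 191.1  ],
       [  0.   ,   0.   ,   1.   ]]), 'T': array([[ -0.95 ,  -0.198,   0.241, 813.568],
       [  0.312,  -0.576,   0.755, 978.079],
       [ -0.01 ,   0.793,   0.609, 918.245],
       [  0.   ,   0.   ,   0.   ,   1.   ]])}
top {'mtx': array([[481.901,   0.   , 255.657],
       [  0.   , 481.901, 192.611],
       [  0.   ,   0.   ,   1.   ]]), 'T': array([[   0.007,    0.977,   -0.214,  212.873],
       [  -1.   ,    0.006,   -0.003,   46.874],
       [  -0.001,    0.214,    0.977, 1584.739],
       [   0.   ,    0.   ,    0.   ,    1.   ]])}
wrist {'mtx': array([[335.304,   0.   , 250.631],
       [  0.   , 335.304, 191.148],
       [  0.   ,   0.   ,   1.   ]]), 'tool_from_camera': array([[   0.001,    0.947,    0.32 ,   82.213],
       [   1.   ,   -0.001,    0.001,   -0.386],
       [   0.001,    0.32 ,   -0.947, -172.371],
       [   0.   ,    0.   ,    0.   ,    1.   ]])}
```

View pics/side0.png

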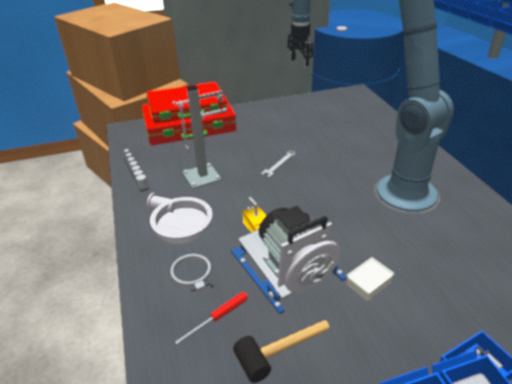

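View pics/top0.png

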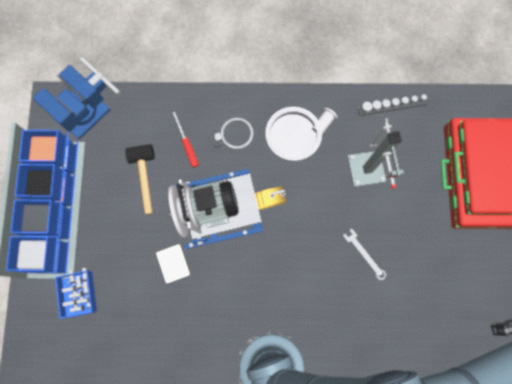

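View pics/wrist0.png

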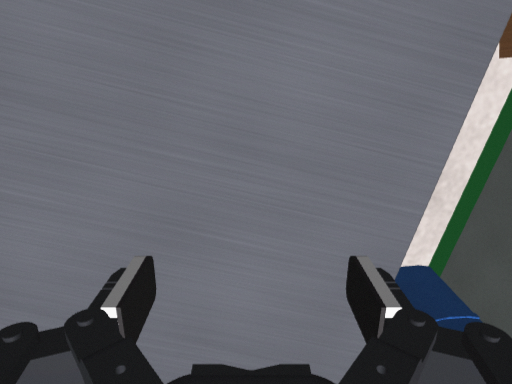

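```bash
cat > h.py <<'E'
import cv2,numpy as np
from station import arm
from scipy.spatial.transform import Rotation as R
np.set_printoptions(precision=2,suppress=True)
def RT(q): return R.from_quat([q[1],q[2],q[3],q[0]]).as_matrix()
def cam(n,st=None):
    c=arm.camera_info(n)
    if n!="wrist": return np.array(c["mtx"]),np.array(c["T"])
    st=st or arm.observe(); T=np.eye(4); T[:3,:3]=RT(st["ee_rot"]); T[:3,3]=st["position"]
    return np.array(c["mtx"]),T@np.array(c["tool_from_camera"])
def proj(KT,p):
    K,T=KT; c=np.linalg.inv(T)@np.append(p,1); return np.array([K[0,2]+K[0,0]*c[0]/-c[2],K[1,2]-K[1,1]*c[1]/-c[2]])
def ray(KT,uv):
    K,T=KT; d=np.array([(uv[0]-K[0,2])/K[0,0],-(uv[1]-K[1,2])/K[1,1],-1.]); return T[:3,3],T[:3,:3]@d
def onz(KT,uv,z):
    o,d=ray(KT,uv); return o+d*(z-o[2])/d[2]
def tri(obs):
    A=np.zeros((3,3));b=np.zeros(3)
    for KT,uv in obs:
        o,d=ray(KT,uv); d=d/np.linalg.norm(d); P=np.eye(3)-np.outer(d,d); A+=P;b+=P@o
    x=np.linalg.solve(A,b); return x,[proj(KT,x)-uv for KT,uv in obs]
def snap(n,name):
    st=arm.observe(); im=arm.capture(n); cv2.imwrite(f"pics/{name}.png",im); return im,cam(n,st)
def crop(im,x,y,w,h,s,name): cv2.imwrite(f"pics/{name}.png",cv2.resize(im[y:y+h,x:x+w],None,fx=s,fy=s,interpolation=cv2.INTER_CUBIC))
E
python3 - <<'E'
from h import *
t=cv2.imread("pics/top0.png");s=cv2.imread("pics/side0.png")
crop(t,160,150,140,100,5.5,"t_w");crop(t,335,105,90,95,6,"t_p")
crop(s,225,190,130,120,5,"s_w");crop(s,165,75,60,120,5,"s_p")
for c in ["top","side"]:
  for q in ["wedge_mid","wedge_eye","wedge_riser","keeper","peg_tip","stand_front","tilt_plate"]:
    print(c,q,[(np.round(d["bbox"],1),round(d["confidence"],2)) for d in arm.find_in(c,q)[:2]])
E
```

```text
top wedge_mid [(array([254.2, 187.6,  33.4,  20.5]), 0.92), (array([214.2, 117.7,  38.6,  31.8]), 0.55)]
top wedge_eye [(array([251.6, 186.4,  37.3,  24. ]), 0.58)]
top wedge_riser [(array([254.6, 186.8,  28.7,  21.8]), 0.67)]
top keeper []
top peg_tip [(array([345.3, 116.1,  59.4,  69.7]), 0.63)]
top stand_front [(array([167.9, 167.3,  94.9,  84.4]), 0.59)]
top tilt_plate [(array([167. , 175. ,  93.7,  63.4]), 0.91)]
side wedge_mid [(array([244.7, 199.6,  19.6,  31.5]), 0.77)]
side wedge_eye [(array([242. , 197.3,  22.3,  33.4]), 0.81), (array([146.1, 195.8,  67. ,  49.9]), 0.58)]
side wedge_riser [(array([242.9, 201.9,  23.6,  30.2]), 0.65)]
side keeper [(array([237.7, 205.3, 102.6,  92.8]), 0.38)]
side peg_tip [(array([177.8,  89.1,  49.1, 102.2]), 0.81), (array([232.8, 204.9, 110.5, 111.1]), 0.65)]
side stand_front [(array([232.9, 207.3, 111.6, 105. ]), 0.91)]
side tilt_plate [(array([238.4, 207.8, 100.7,  87.4]), 0.66), (array([175.8,  85.4,  49.7, 104.1]), 0.15)]
```

View pics/t_w.png

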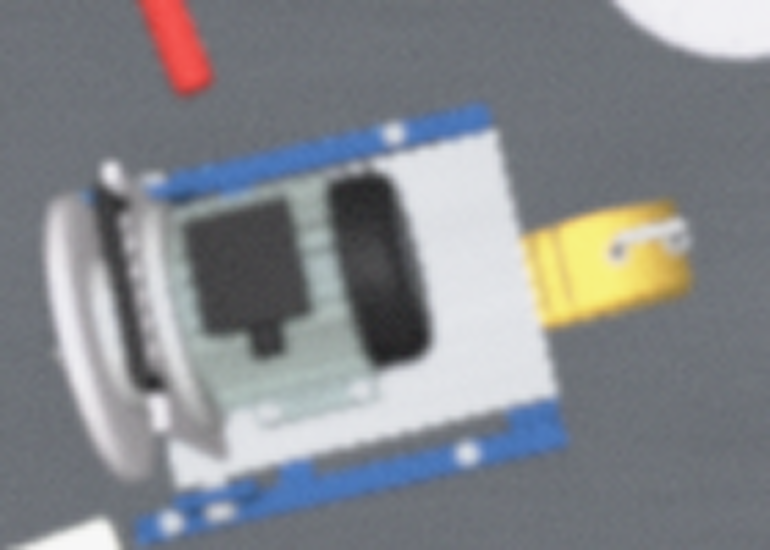

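View pics/t_p.png

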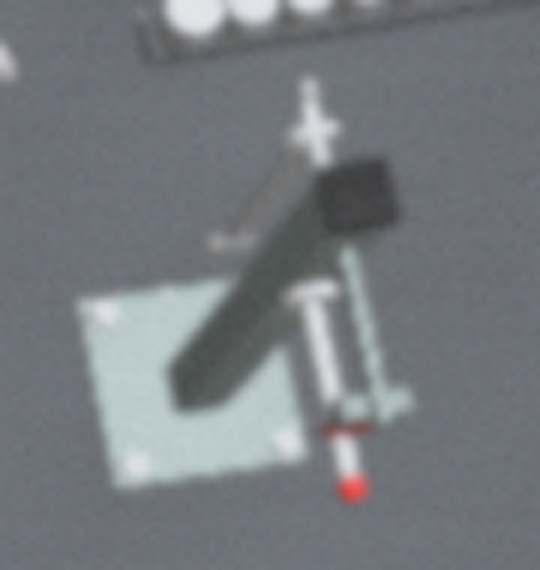

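View pics/s_w.png

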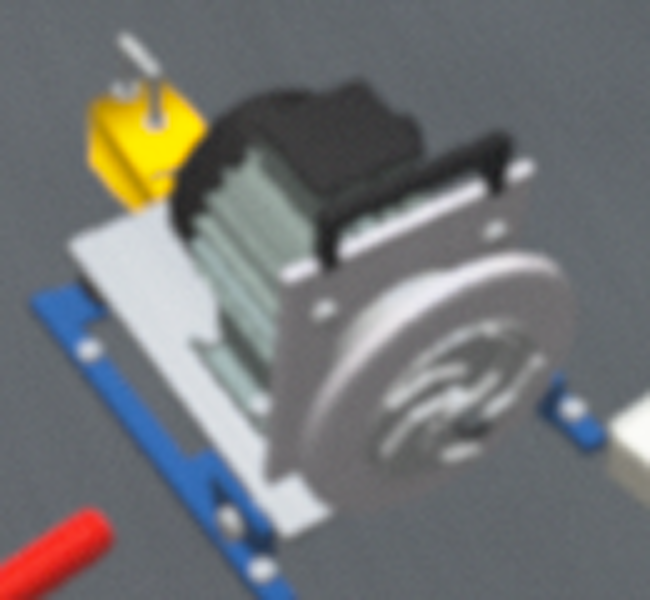

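View pics/s_p.png

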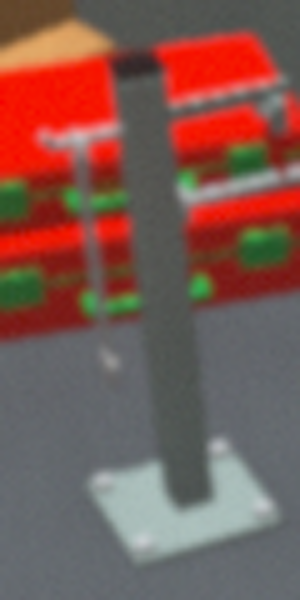

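```bash
python3 - <<'E'
from h import *
K=cam("top")
T=lambda x,y,z:onz(K,(160+x/5.5,150+y/5.5),z)
P=lambda x,y,z:onz(K,(335+x/6,105+y/6),z)
print("loop",T(617,245,90),T(685,233,90))
print("wedge tail top corners",T(675,205,50),T(690,287,50))
print("plate front",T(495,130,42),T(557,397,42))
a,b=P(350,490,240),P(311,290,240);d=b-a;print("ball",a,"collar",b,np.degrees(np.arctan2(d[1],d[0])),np.linalg.norm(d))
print("rail",T(170,185,15),T(490,108,15),T(150,535,15),T(565,440,15))
print("base corners",P(80,300,8),P(118,488,8),P(305,460,8))
E
```

```text
loop [534.08  -1.24  90.  ] [541.41 -40.5   90.  ]
wedge tail top corners [567.2  -37.01  50.  ] [517.59 -45.59  50.  ]
plate front [614.62  70.48  42.  ] [452.76  32.54  42.  ]
ball [ 527.12 -343.27  240.  ] collar [ 626.51 -329.79  240.  ] 7.723096195832793 100.29753175163816
rail [585.83 268.47  15.  ] [635.55  74.09  15.  ] [372.93 272.77  15.  ] [431.1   27.42  15.  ]
base corners [ 691.13 -263.38    8.  ] [ 581.66 -280.86    8.  ] [ 598.45 -386.3     8.  ]
```

>>> send_rows:
  rows:
    - [0.05,0.12,0.1,0,0,0.09,-1]
    - [0.12,0.25,0.15,0,0,0.18,-1]
    - [0.18,0.37,0.2,0,0,0.27,-1]
    - [0.25,0.5,0.25,0,0,0.36,-1]
    - [0.31,0.6,0.25,0,0,0.45,-1]
  newtons: 60

```text
time: 1.35
position: [257.6, -427.2, 296.9]
ee_rot: [0.002, 0.889, 0.457, 0.0]
wrist_force: [0.9, -0.8, -0.2]
finger_gap: 85.4
```

>>> send_rows:
  rows:
    - [0.06,0.1,0,0,0,0.09,-1]
    - [0.13,0.2,0,0,0,0.18,-1]
    - [0.2,0.3,0,0,0,0.27,-1]
    - [0.26,0.4,0,0,0,0.36,-1]
    - [0.33,0.5,0,0,0,0.45,-1]

```text
time: 1.85
position: [390.0, -225.7, 297.4]
ee_rot: [0.002, 0.674, 0.738, 0.0]
wrist_force: [0.3, -1.1, 0.2]
finger_gap: 85.4
```

>>> send_rows:
  rows:
    - [0.07,0.09,0,0,0,0.09,-1]
    - [0.14,0.18,0,0,0,0.11,-1]
    - [0.2,0.27,0,0,0,0.11,-1]
    - [0.27,0.36,0,0,0,0.11,-1]
    - [0.33,0.42,0,0,0,0.11,-1]

```text
time: 2.35
position: [523.2, -54.1, 298.0]
ee_rot: [0.003, 0.607, 0.795, 0.001]
wrist_force: [0.4, -0.2, -0.2]
finger_gap: 85.6
```

```bash
python3 - <<'E'
from h import *
im,K=snap("wrist","w1"); im=snap("side","s1")[0]; crop(im,180,60,200,250,3,"s1c")
print(arm.observe()["joint_positions"])
E
```

```text
[ 0.61  0.12 -0.63  1.75  0.07  1.29  0.24]
```

View pics/w1.png

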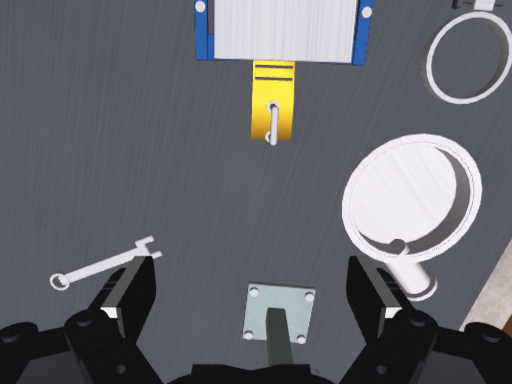

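View pics/s1c.png

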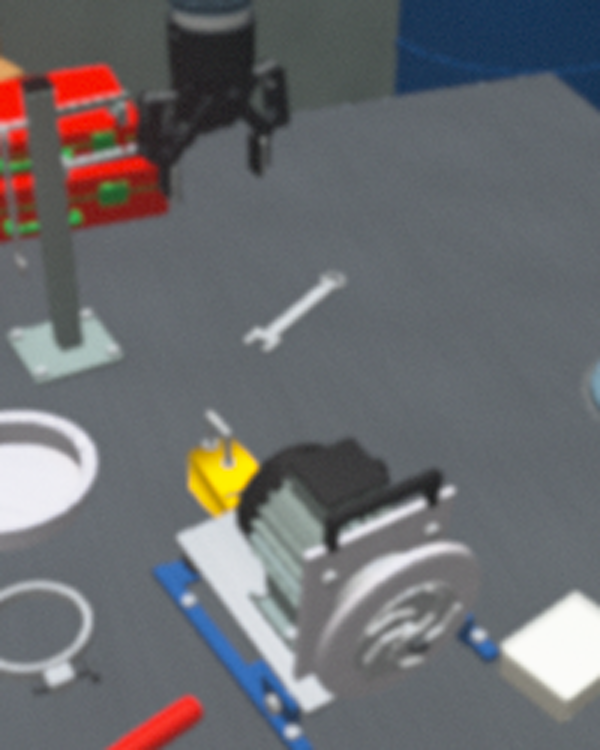

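```bash
python3 - <<'E'
from h import *
im=cv2.imread("pics/w1.png"); crop(im,180,30,200,130,4,"w1c")
K=cam("wrist"); print(K[1])
E
```

```text
[[  0.96  -0.25  -0.09 501.5 ]
 [  0.27   0.91   0.3   27.61]
 [  0.01  -0.32   0.95 470.23]
 [  0.     0.     0.     1.  ]]
```

View pics/w1c.png

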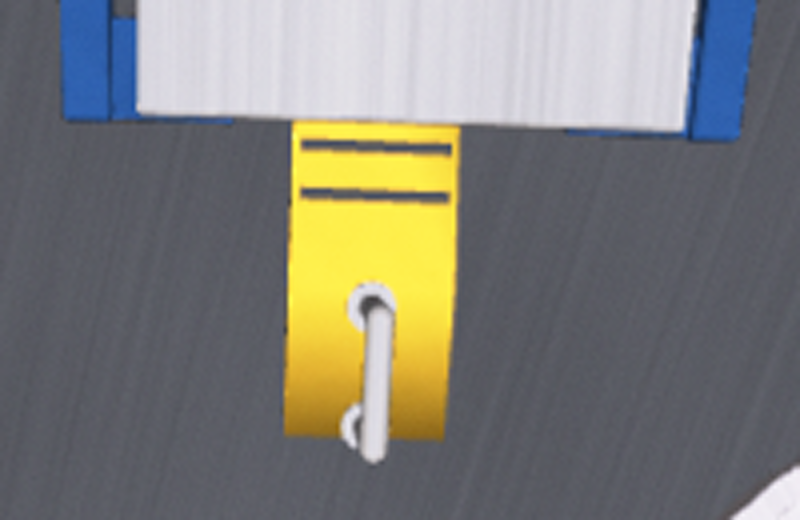

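```bash
python3 - <<'E'
from h import *
K=cam("wrist")
W=lambda x,y,z:onz(K,(180+x/4,30+y/4),z)
def yaw(a,b): d=b-a; return np.degrees(np.arctan2(d[1],d[0]))
a,b=W(285,435,50),W(443,440,50);print("tail",a,b,(a+b)/2,yaw(a,b))
a,b=W(303,192,45),W(448,198,45);print("mark2",a,b,(a+b)/2,yaw(a,b))
a,b=W(137,110,42),W(685,130,42);print("plate",a,b,(a+b)/2,yaw(a,b))
print("riser base",W(372,305,50)); a,b=W(373,455,90),W(380,315,90);print("bar",a,b,yaw(a,b))
T=cam("top"); 
for n,p in [("front",b),("rear",a)]: print(n,(proj(T,p)-[160,150])*5.5)
E
```

```text
tail [523.87 -40.06  50.  ] [572.16 -28.19  50.  ] [548.01 -34.13  50.  ] 13.805910356034573
mark2 [509.53  31.01  45.  ] [552.03  41.17  45.  ] [530.78  36.09  45.  ] 13.435321935946462
plate [455.79  39.9   42.  ] [614.69  78.78  42.  ] [535.24  59.34  42.  ] 13.749814937557625
riser base [538.65   5.29  50.  ]
bar [547.49 -32.36  90.  ] [538.02   5.44  90.  ] 104.0597881855287
front [605.41 238.24]
rear [670.84 222.64]
```

>>> send_rows:
  rows:
    - [0.018,0.08,-0.1,0.08,0.02,-0.018,-1]
    - [0.035,0.16,-0.2,0.162,0.04,-0.018,-1]
    - [0.035,0.16,-0.3,0.162,0.04,-0.018,-1]
    - [0.035,0.16,-0.37,0.162,0.04,-0.018,-1]
    - [0.035,0.16,-0.37,0.162,0.04,-0.018,-1]

```text
time: 2.95
position: [533.9, 11.5, 145.1]
ee_rot: [-0.104, 0.611, 0.78, 0.082]
wrist_force: [-0.0, 0.0, -0.1]
finger_gap: 85.3
```

```bash
python3 - <<'E'
from h import *
im,K=snap("wrist","w2"); im=snap("side","s2")[0]; crop(im,180,110,200,200,3,"s2c")
st=arm.observe();print(st["position"],RT(st["ee_rot"]))
E
```

```text
[538.6   11.94 150.24] [[-0.23  0.97 -0.05]
 [ 0.94  0.24  0.25]
 [ 0.26  0.01 -0.97]]
```

View pics/w2.png

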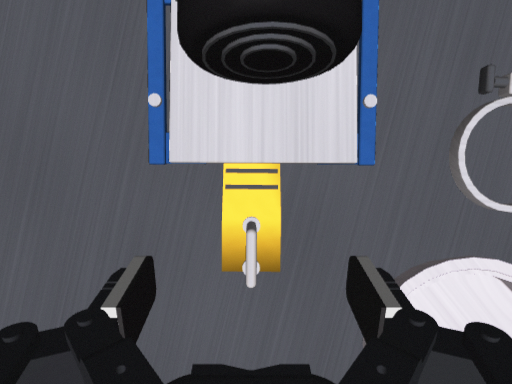

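View pics/s2c.png

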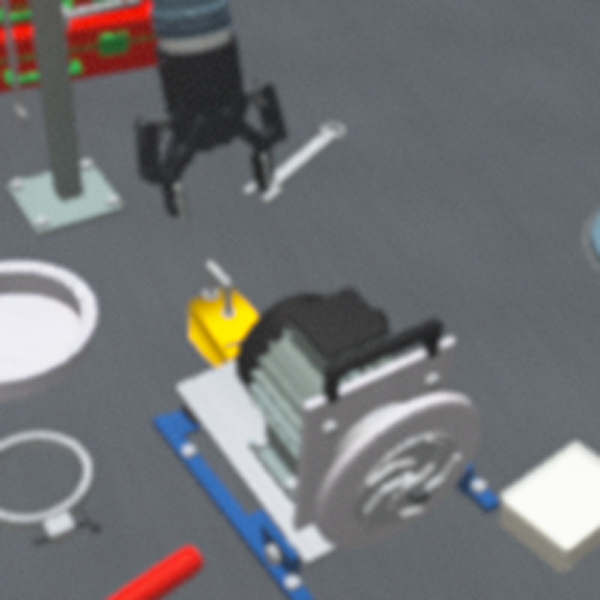

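```bash
python3 - <<'E'
from h import *
for i in range(3): print(arm.observe()["position"])
K=cam("wrist")
print(onz(K,(251,225),50),onz(K,(251,229),90),onz(K,(251,284),90)); print(onz(K,(222,271),50),onz(K,(280,271),50))
E
```

```text
[538.6   11.94 150.24]
[538.6   11.94 150.24]
[538.6   11.94 150.24]
[542.72   0.72  50.  ] [541.47   4.02  90.  ] [551.47 -36.58  90.  ]
[527.83 -44.57  50.  ] [577.03 -32.59  50.  ]
```

>>> send_rows:
  rows:
    - [0,-0.01,-0.07,0,0,0,-1]
    - [0,-0.01,-0.14,0,0,0,-1]
    - [0,-0.01,-0.2,0,0,0,-1]
    - [0,-0.01,-0.23,0,0,0,-1]
    - [0,-0.01,-0.23,0,0,0,-1]

```text
time: 3.55
position: [538.9, 7.5, 58.7]
ee_rot: [-0.099, 0.611, 0.781, 0.085]
wrist_force: [-0.1, 0.5, -0.0]
finger_gap: 85.7
```

```bash
python3 - <<'E'
from h import *
im,K=snap("wrist","w3"); im=snap("side","s3")[0]; crop(im,180,110,200,200,3,"s3c")
st=arm.observe();print(st["position"],st["wrist_force"])
E
```

```text
[540.38   7.77  60.1 ] [ 0.45 -0.49  0.73]
```

View pics/w3.png

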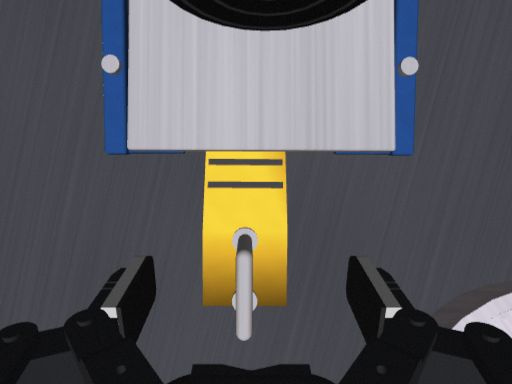

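View pics/s3c.png

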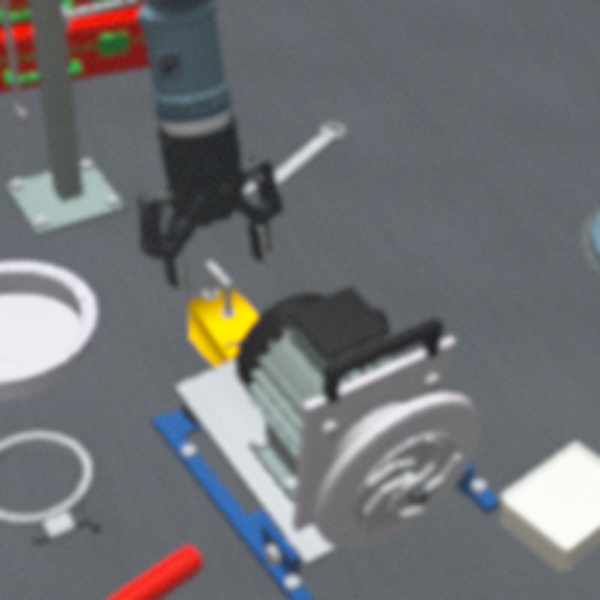

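```bash
python3 - <<'E'
from h import *
K=cam("wrist");st=arm.observe();M=RT(st["ee_rot"]);p=st["position"]
print(proj(K,p),proj(K,p-19*M[:,2]))
print(onz(K,(245,240),50),onz(K,(245,244),90),onz(K,(244,335),90))
for g in (np.array([539.5,3,50]),np.array([539.5,3,75])): print(proj(K,g))
E
```

```text
[250.56 232.77] [250.49 248.93]
[538.77   0.95  50.  ] [537.39   7.26  90.  ] [547.53 -36.15  90.  ]
[247.01 236.99]
[247.1  246.49]
```

>>> send_rows:
  rows:
    - [-0.009,-0.003,-0.006,0,0,0,-1]
    - [-0.009,-0.003,-0.006,0,0,0,0.3]
    - [-0.009,-0.003,-0.006,0,0,0,0.6]
    - [-0.009,-0.003,-0.006,0,0,0,0.8]
    - [-0.009,-0.003,-0.006,0,0,0,0.9]
  newtons: 60

```text
time: 4.15
position: [536.9, 6.6, 57.9]
ee_rot: [-0.098, 0.611, 0.781, 0.086]
wrist_force: [1.0, -0.7, 0.2]
finger_gap: 28.1
```

>>> send_rows:
  rows:
    - [0,0,0,0,0,0,1]
    - [0,0,0,0,0,0,1]
    - [0,0,0,0,0,0,1]
    - [0,0,0,0,0,0,1]

```text
time: 4.55
position: [536.1, 6.4, 58.0]
ee_rot: [-0.099, 0.611, 0.781, 0.085]
wrist_force: [-3.6, -1.7, 5.5]
finger_gap: 4.7
```

```bash
python3 - <<'E'
from h import *
im,K=snap("wrist","w4"); im=snap("side","s4")[0]; crop(im,180,110,200,200,3,"s4c")
st=arm.observe();print(st["position"],st["wrist_force"],st["finger_gap"])
E
```

```text
[536.18   6.39  58.02] [-3.68 -0.1   5.68] 4.781927020500345
```

View pics/w4.png

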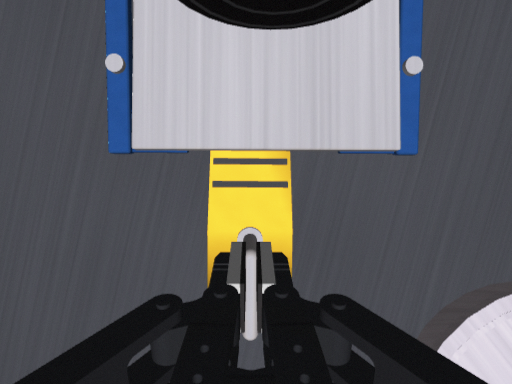

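```bash
python3 - <<'E'
from h import *
im=cv2.imread("pics/w4.png"); crop(im,190,200,120,100,6,"w4c")
im=cv2.imread("pics/s4.png"); crop(im,210,150,80,90,6,"s4d")
K=cam("wrist");st=arm.observe();M=RT(st["ee_rot"]);p=st["position"]
for b in (0,10,19,28):
  print(b,[np.round(proj(K,p-b*M[:,2]+a*M[:,0]),1) for a in (-11,0,11)])
E
```

```text
0 [array([250.6, 250.1]), array([250.6, 232.8]), array([250.6, 214.7])]
10 [array([250.5, 259. ]), array([250.5, 240.9]), array([250.5, 222. ])]
19 [array([250.5, 267.8]), array([250.5, 248.9]), array([250.5, 229.3])]
28 [array([250.5, 277.4]), array([250.5, 257.8]), array([250.5, 237.4])]
```

View pics/w4c.png

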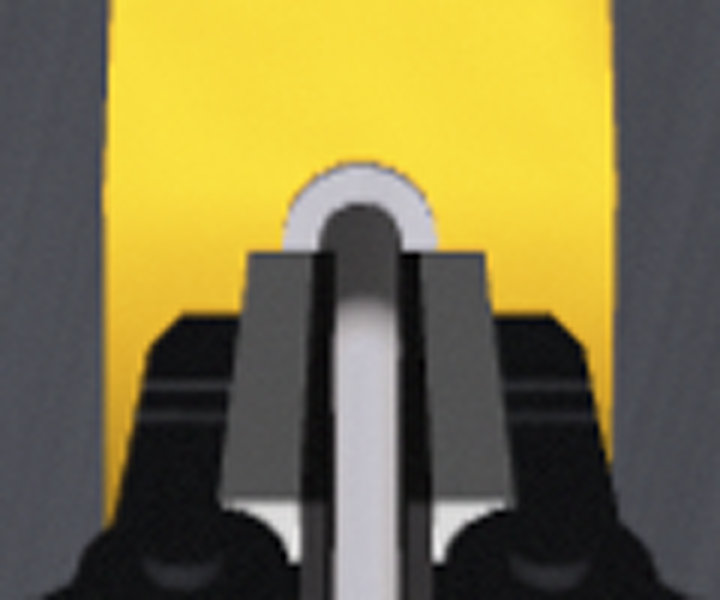

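View pics/s4d.png

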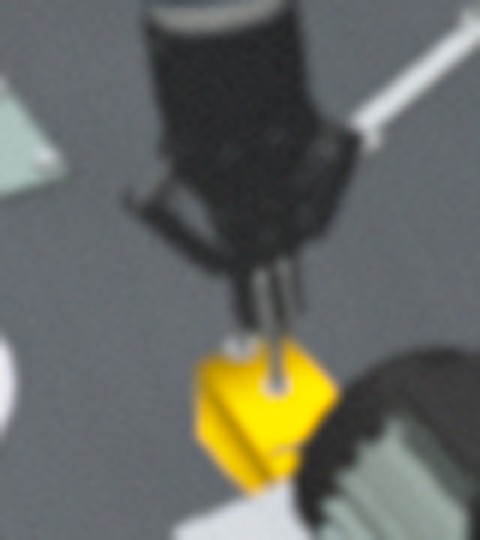

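>>> send_rows:
  rows:
    - [0.0005,-0.002,0,0,0,0,1]
    - [0.0015,-0.006,0,0,0,0,1]
    - [0.0027,-0.011,0,0,0,0,1]
    - [0.004,-0.016,0,0,0,0,1]
    - [0.005,-0.021,0,0,0,0,1]
  newtons: 80

```text
time: 5.15
position: [536.1, 6.3, 58.2]
ee_rot: [-0.103, 0.609, 0.781, 0.088]
wrist_force: [-3.2, 13.2, 1.4]
finger_gap: 4.2
```

```bash
python3 - <<'E'
from h import *
im,K=snap("wrist","w5"); crop(im,100,100,320,200,2.4,"w5c")
st=arm.observe();print(st["position"],st["wrist_force"],st["finger_gap"])
E
```

```text
[536.14   6.38  58.19] [-4.2  11.53  1.84] 4.011019924019529
```

View pics/w5c.png

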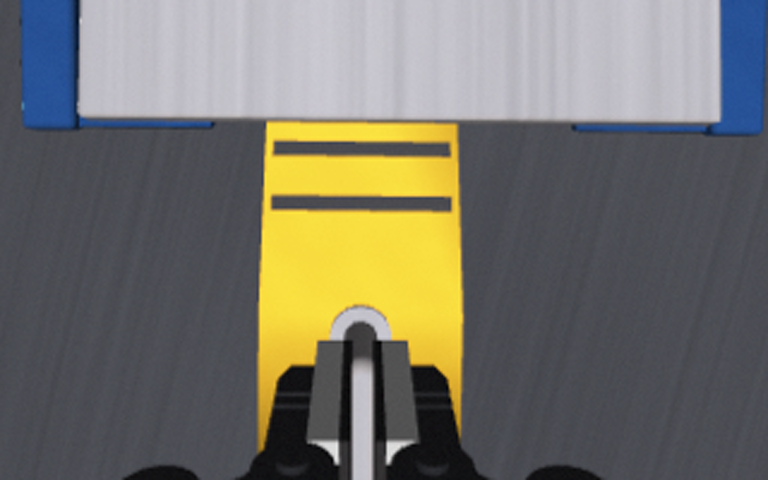

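>>> send_rows:
  rows:
    - [0.005,-0.021,0,0,0,0,1]
    - [0.006,-0.024,0,0,0,0,1]
    - [0.0067,-0.027,0,0,0,0,1]
    - [0.0075,-0.03,0,0,0,0,1]
    - [0.008,-0.033,0,0,0,0,1]
  newtons: 80

```text
time: 5.7
position: [536.7, 3.7, 58.3]
ee_rot: [-0.109, 0.606, 0.783, 0.091]
wrist_force: [-3.3, 12.7, 0.9]
finger_gap: 4.2
```

>>> send_rows:
  rows:
    - [0.0065,-0.027,0,0,0,0,1]
    - [0.0075,-0.031,0,0,0,0,1]
    - [0.0085,-0.035,0,0,0,0,1]
    - [0.0095,-0.039,0,0,0,0,1]
    - [0.0105,-0.043,0,0,0,0,1]
  newtons: 80

```text
time: 6.2
position: [538.1, -3.0, 58.4]
ee_rot: [-0.115, 0.603, 0.784, 0.093]
wrist_force: [-3.5, 14.4, 1.3]
finger_gap: 4.0
```

```bash
python3 - <<'E'
from h import *
im,K=snap("wrist","w6"); crop(im,100,100,320,200,2.4,"w6c")
st=arm.observe();print(st["position"],st["wrist_force"],st["finger_gap"],st["joint_velocities"])
E
```

```text
[538.26  -3.37  58.46] [-2.72 12.73  0.14] 4.0082612609363695 [-0. -0.  0. -0.  0. -0. -0.]
```

View pics/w6c.png

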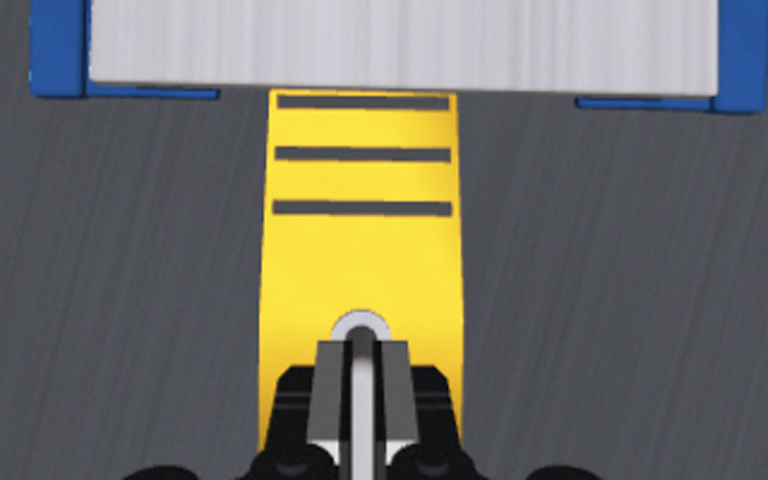

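>>> send_rows:
  rows:
    - [0.0065,-0.027,0,-0.005,-0.001,0,1]
    - [0.0078,-0.032,0,-0.01,-0.002,0,1]
    - [0.009,-0.037,0,-0.015,-0.003,0,1]
    - [0.0102,-0.042,0,-0.02,-0.005,0,1]
    - [0.0114,-0.047,0,-0.02,-0.005,0,1]
  newtons: 80

```text
time: 6.75
position: [540.1, -11.6, 58.2]
ee_rot: [-0.108, 0.601, 0.787, 0.086]
wrist_force: [-2.5, 12.5, -1.3]
finger_gap: 4.0
```

>>> send_rows:
  rows:
    - [0.0065,-0.027,0,-0.01,-0.002,0,1]
    - [0.0078,-0.032,0,-0.015,-0.003,0,1]
    - [0.009,-0.037,0,-0.02,-0.004,0,1]
    - [0.0102,-0.042,0,-0.025,-0.006,0,1]
    - [0.0114,-0.047,0,-0.03,-0.007,0,1]

```text
time: 7.25
position: [542.1, -19.9, 57.9]
ee_rot: [-0.095, 0.6, 0.791, 0.074]
wrist_force: [-2.4, 12.8, -0.5]
finger_gap: 4.1
```

>>> send_rows:
  rows:
    - [0.0065,-0.027,0,-0.01,-0.002,0,1]
    - [0.0078,-0.032,0,-0.015,-0.003,0,1]
    - [0.009,-0.037,0,-0.02,-0.004,0,1]
    - [0.0102,-0.042,0,-0.025,-0.006,0,1]
    - [0.0114,-0.047,0,-0.03,-0.007,0,1]

```text
time: 7.75
position: [544.2, -27.3, 57.6]
ee_rot: [-0.083, 0.598, 0.795, 0.062]
wrist_force: [-2.9, 12.8, -0.8]
finger_gap: 4.1
```

```bash
python3 - <<'E'
from h import *
im,K=snap("wrist","w7"); crop(im,100,60,320,240,2.4,"w7c")
st=arm.observe();M=RT(st["ee_rot"]);print(np.degrees(np.arctan2(M[1,1],M[0,1])),M)
E
```

```text
16.055297318999816 [[-0.27  0.96 -0.06]
 [ 0.94  0.28  0.2 ]
 [ 0.2  -0.   -0.98]]
```

View pics/w7c.png

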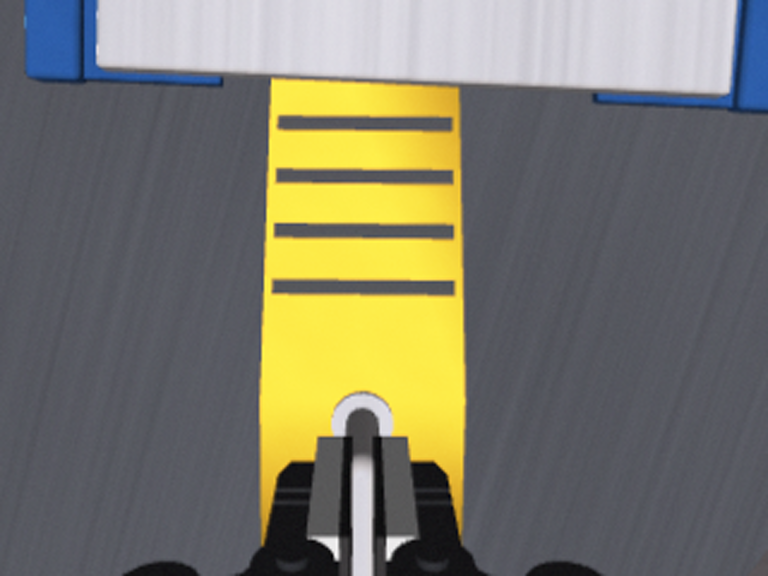

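>>> send_rows:
  rows:
    - [0.0065,-0.027,0,0,0,-0.008,1]
    - [0.0078,-0.032,0,0,0,-0.015,1]
    - [0.009,-0.037,0,0,0,-0.02,1]
    - [0.0102,-0.042,0,0,0,-0.025,1]
    - [0.0114,-0.047,0,0,0,-0.03,1]
  newtons: 80

```text
time: 8.3
position: [545.3, -32.8, 57.7]
ee_rot: [-0.089, 0.613, 0.782, 0.067]
wrist_force: [-5.1, 16.4, 3.6]
finger_gap: 4.1
```

>>> send_rows:
  rows:
    - [0.0065,-0.027,0,0,0,-0.01,1]
    - [0.0078,-0.032,0,0,0,-0.02,1]
    - [0.009,-0.037,0,0,0,-0.025,1]
    - [0.0102,-0.042,0,0,0,-0.03,1]
    - [0.0114,-0.047,0,0,0,-0.035,1]

```text
time: 8.8
position: [545.8, -37.3, 57.8]
ee_rot: [-0.096, 0.63, 0.768, 0.072]
wrist_force: [-5.9, 16.5, 4.8]
finger_gap: 4.1
```

>>> send_rows:
  rows:
    - [0.0065,-0.027,0,0,0,0.01,1]
    - [0.0075,-0.031,0,0,0,0.015,1]
    - [0.0083,-0.034,0,0,0,0.02,1]
    - [0.009,-0.037,0,0,0,0.02,1]
    - [0.0098,-0.04,0,0,0,0.02,1]
  newtons: 80

```text
time: 9.3
position: [546.1, -39.4, 58.0]
ee_rot: [-0.105, 0.613, 0.779, 0.074]
wrist_force: [-4.3, 15.5, 3.4]
finger_gap: 3.6
```

```bash
python3 - <<'E'
from h import *
im,K=snap("wrist","w8"); crop(im,100,60,320,240,2.4,"w8c")
st=arm.observe();M=RT(st["ee_rot"]);print(st["position"],st["wrist_force"],np.degrees(np.arctan2(M[1,1],M[0,1])),M[:,2])
E
```

```text
[546.13 -39.72  58.  ] [-4.9 15.6  2.7] 13.67630551950267 [-0.07  0.24 -0.97]
```

View pics/w8c.png

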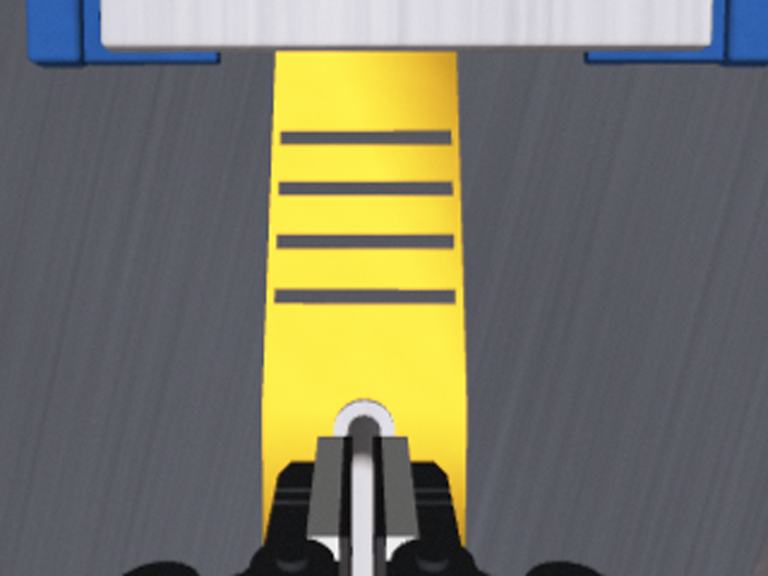

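>>> send_rows:
  rows:
    - [0.0073,-0.03,0,-0.005,0,0,1]
    - [0.0085,-0.035,0,-0.01,0,0,1]
    - [0.0095,-0.039,0,-0.015,0,0,1]
    - [0.0105,-0.043,0,-0.015,0,0,1]
    - [0.0115,-0.047,0,-0.015,0,0,1]
  newtons: 80

```text
time: 9.85
position: [547.6, -45.1, 58.0]
ee_rot: [-0.105, 0.611, 0.782, 0.069]
wrist_force: [-4.3, 15.9, 3.0]
finger_gap: 4.2
```

>>> send_rows:
  rows:
    - [0.0073,-0.03,0,-0.005,0,0,1]
    - [0.008,-0.033,0,-0.01,0,0,1]
    - [0.0088,-0.036,0,-0.015,0,0,1]
    - [0.0095,-0.039,0,-0.015,0,0,1]
    - [0.01,-0.041,0,-0.015,0,0,1]

```text
time: 10.35
position: [548.5, -48.1, 57.9]
ee_rot: [-0.106, 0.608, 0.784, 0.063]
wrist_force: [-4.5, 15.3, 1.7]
finger_gap: 3.9
```

>>> send_rows:
  rows:
    - [0.0073,-0.03,0,0,0,-0.005,1]
    - [0.0085,-0.035,0,0,0,-0.01,1]
    - [0.0095,-0.039,0,0,0,-0.01,1]
    - [0.0105,-0.043,0,0,0,-0.01,1]
    - [0.0115,-0.047,0,0,0,-0.01,1]

```text
time: 10.85
position: [553.5, -63.3, 58.0]
ee_rot: [-0.106, 0.613, 0.781, 0.065]
wrist_force: [0.5, 0.1, -1.6]
finger_gap: 4.1
```

>>> send_rows:
  rows:
    - [0.0073,-0.03,0,0,0,-0.005,1]
    - [0.0085,-0.035,0,0,0,-0.01,1]
    - [0.0095,-0.039,0,0,0,-0.01,1]
    - [0.0105,-0.043,0,0,0,-0.01,1]
    - [0.0115,-0.047,0,0,0,-0.01,1]

```text
time: 11.35
position: [558.2, -81.9, 58.0]
ee_rot: [-0.106, 0.619, 0.776, 0.066]
wrist_force: [-0.7, 3.9, 1.2]
finger_gap: 4.1
```

```bash
python3 - <<'E'
from h import *
im,K=snap("wrist","w9"); crop(im,100,0,320,240,2.4,"w9c")
st=arm.observe();M=RT(st["ee_rot"]);print(st["position"],st["wrist_force"],np.degrees(np.arctan2(M[1,1],M[0,1])),M[:,2])
E
```

```text
[558.28 -82.4   58.01] [-0.49  3.31  2.52] 13.036896560867575 [-0.08  0.23 -0.97]
```

View pics/w9c.png

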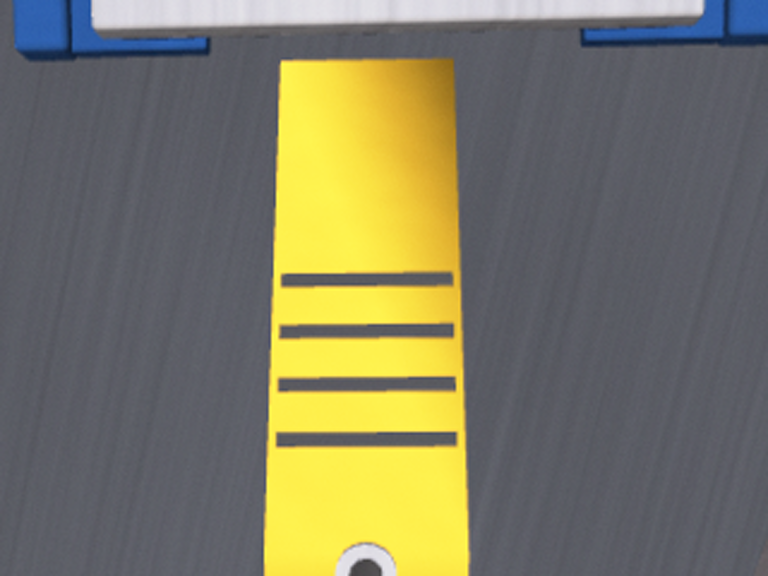

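>>> send_rows:
  rows:
    - [0.008,-0.033,0,0,0,0,1]
    - [0.0155,-0.065,0,0,0,0,1]
    - [0.023,-0.095,0,0,0,0,1]
    - [0.031,-0.125,0,0,0,0,1]
    - [0.031,-0.125,0,0,0,0,1]

```text
time: 11.9
position: [571.5, -136.5, 58.1]
ee_rot: [-0.104, 0.62, 0.775, 0.066]
wrist_force: [-0.2, 0.4, 3.0]
finger_gap: 4.1
```

>>> send_rows:
  rows:
    - [0,0,0,0,0,0,0.6]
    - [0,0,0,0,0,0,0]
    - [0,0,0,0,0,0,-0.5]
    - [0,0,0,0,0,0,-1]
    - [0,0,0,0,0,0,-1]

```text
time: 12.4
position: [571.4, -136.5, 58.0]
ee_rot: [-0.104, 0.62, 0.775, 0.065]
wrist_force: [0.3, -0.5, 0.7]
finger_gap: 74.4
```

>>> send_rows:
  rows:
    - [0,0,0.08,0,0,0,-1]
    - [0,0,0.16,0,0,0,-1]
    - [0,0,0.25,-0.05,-0.01,0,-1]
    - [0,0,0.3,-0.1,-0.025,0,-1]
    - [0,0,0.3,-0.15,-0.037,0,-1]

```text
time: 12.9
position: [575.0, -136.8, 183.0]
ee_rot: [-0.002, 0.626, 0.78, -0.007]
wrist_force: [0.3, -0.0, -0.7]
finger_gap: 85.4
```

```bash
python3 - <<'E'
from h import *
im,K=snap("wrist","w10"); 
st=arm.observe();M=RT(st["ee_rot"]);print(st["position"],st["wrist_force"],np.degrees(np.arctan2(M[1,1],M[0,1])),M)
print(K)
for n in ("top","side"): im=snap(n,n+"10")[0]
crop(cv2.imread("pics/top10.png"),180,120,240,160,3,"t10"); crop(im,120,60,230,250,2.4,"s10")
E
```

```text
[ 573.28 -131.41  181.47] [-1.83  3.28 -0.6 ] 12.871439648736594 [[-0.22  0.97 -0.02]
 [ 0.97  0.22 -0.01]
 [-0.   -0.02 -1.  ]]
(array([[335.3 ,   0.  , 250.63],
       [  0.  , 335.3 , 191.15],
       [  0.  ,   0.  ,   1.  ]]), array([[  0.98,  -0.21,  -0.06, 559.64],
       [  0.22,   0.92,   0.32, -55.03],
       [ -0.02,  -0.32,   0.95, 354.95],
       [  0.  ,   0.  ,   0.  ,   1.  ]]))
```

View pics/w10.png

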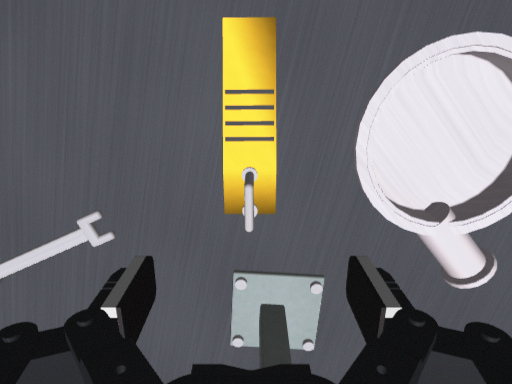

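View pics/t10.png

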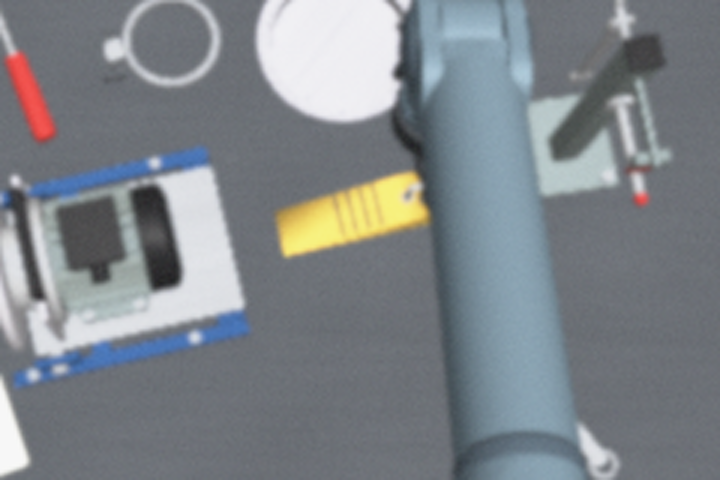

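View pics/s10.png

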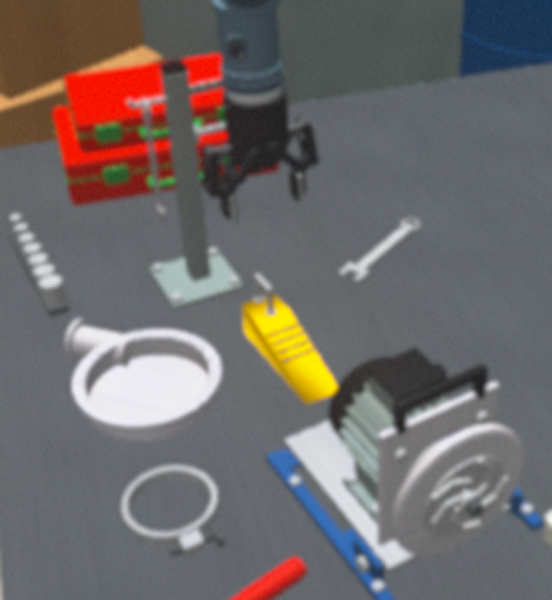

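```bash
python3 - <<'E'
from h import *
# use pose from stationary reading
st=arm.observe();print(st["position"]);K=cam("wrist",st)
c=lambda u,v,z:onz(K,(u,v),z)
tip=(c(222,17,4)+c(277,17,4))/2; tail=(c(223,213,50)+c(276,213,50))/2; r=c(249.5,176,50)
print(tip,tail,np.linalg.norm((tip-tail)[:2]),np.degrees(np.arctan2(*(tip-tail)[[1,0]])),r)
d=(tip-tail)/180
for s in (80,85,90): print(s, tail+d*(180-s))
K2=cam("top"); im=cv2.imread("pics/top10.png")
T=lambda x,y,z:onz(K2,(180+x/3,120+y/3),z)
tp=(T(277,213,4)+T(287,257,4))/2; print("top tip",tp)
E
```

```text
[ 571.4  -133.85  178.63]
[535.95  -0.87   4.  ] [ 576.33 -174.05   50.  ] 177.82154540841302 103.12552940226753 [ 568.19 -137.79   50.  ]
80 [553.9  -77.84  24.44]
85 [555.02 -82.65  25.72]
90 [556.14 -87.46  27.  ]
top tip [539.7  -10.07   4.  ]
```

>>> send_rows:
  rows:
    - [-0.02,0.07,0,0.006,-0.013,0,-1]
    - [-0.035,0.122,-0.09,0.006,-0.013,0,-1]
    - [-0.035,0.122,-0.18,0.006,-0.013,0,-1]
    - [-0.035,0.122,-0.23,0.006,-0.013,0,-1]
    - [-0.035,0.122,-0.23,0.006,-0.013,0,-1]

```text
time: 13.55
position: [552.8, -86.4, 81.6]
ee_rot: [-0.008, 0.625, 0.781, -0.0]
wrist_force: [-0.8, 0.0, 0.2]
finger_gap: 85.8
```

>>> send_rows:
  rows:
    - [0,0,0,0,0,0,-1]

```text
time: 13.65
position: [553.2, -87.3, 81.4]
ee_rot: [-0.008, 0.626, 0.78, 0.0]
wrist_force: [-0.6, 0.4, 0.6]
finger_gap: 85.6
```

```bash
python3 - <<'E'
from h import *
im,K=snap("wrist","w11"); 
st=arm.observe();M=RT(st["ee_rot"]);print(st["position"],st["wrist_force"],np.degrees(np.arctan2(M[1,1],M[0,1])),M)
print(proj(K,st["position"]),proj(K,st["position"]-19*M[:,2]))
E
```

```text
[552.47 -87.92  81.13] [ 0.34 -0.17  0.21] 12.499626822867858 [[-0.22  0.98 -0.01]
 [ 0.98  0.22  0.01]
 [ 0.01 -0.01 -1.  ]]
[249.05 232.99] [248.88 249.11]
```

View pics/w11.png

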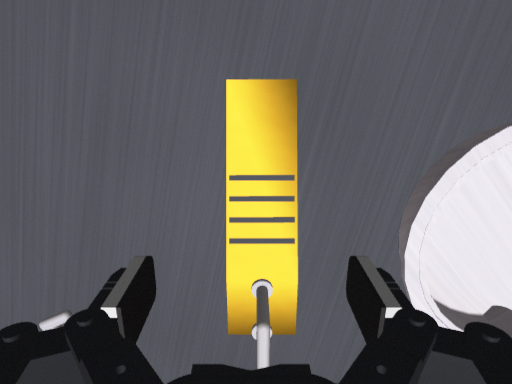

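```bash
python3 - <<'E'
from h import *
st=arm.observe();K=cam("wrist",st);c=lambda u,v,z:onz(K,(u,v),z)
tip=(c(226,80,4)+c(297,80,4))/2; tail=(c(228,334,50)+c(297,334,50))/2; r=c(261.5,289,50)
u=(tip-tail)[:2];L=np.linalg.norm(u);u/=L
print(st["position"],tip,tail,L,np.degrees(np.arctan2(u[1],u[0])),r)
for e in (80,85,90): print(e,tip[:2]-u*e, r[:2]+u*(140-e), tail[:2]+u*(180-e))
E
```

```text
[552.47 -87.92  81.13] [541.12  -5.79   4.  ] [ 581.65 -180.37   50.  ] 179.2239391746648 103.07124256381856 [ 572.21 -142.89   50.  ]
80 [559.21 -83.71] [558.64 -84.44] [559.04 -82.96]
85 [560.34 -88.59] [559.77 -89.32] [560.17 -87.83]
90 [561.47 -93.46] [560.9  -94.19] [561.3 -92.7]
```

>>> send_rows:
  rows:
    - [0.0195,-0.0015,-0.03,0,0,0.006,-1]
    - [0.0195,-0.0015,-0.09,0,0,0.006,-1]
    - [0.0195,-0.0015,-0.14,0,0,0.006,-1]
    - [0.0195,-0.0015,-0.175,0,0,0.006,-1]
    - [0.0195,-0.0015,-0.175,0,0,0.006,-1]

```text
time: 14.2
position: [559.1, -89.0, 9.9]
ee_rot: [-0.01, 0.623, 0.782, -0.001]
wrist_force: [0.0, 0.0, -0.2]
finger_gap: 85.7
```

```bash
python3 - <<'E'
from h import *
im,K=snap("wrist","w12");im=snap("side","s12")[0]; crop(im,200,120,100,120,6,"s12c") 
st=arm.observe();M=RT(st["ee_rot"]);print(st["position"],st["wrist_force"],np.degrees(np.arctan2(M[1,1],M[0,1])))
E
```

```text
[561.   -88.77  11.83] [ 0.46  0.62 -0.1 ] 13.017305508405604
```

View pics/w12.png

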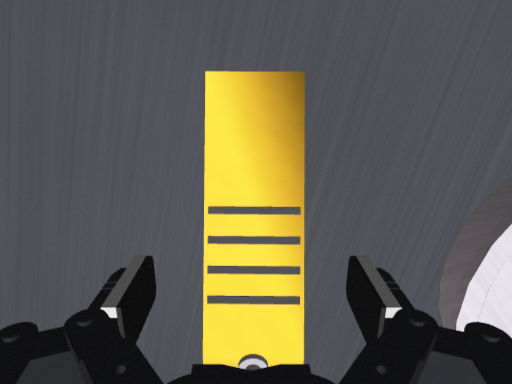

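View pics/s12c.png

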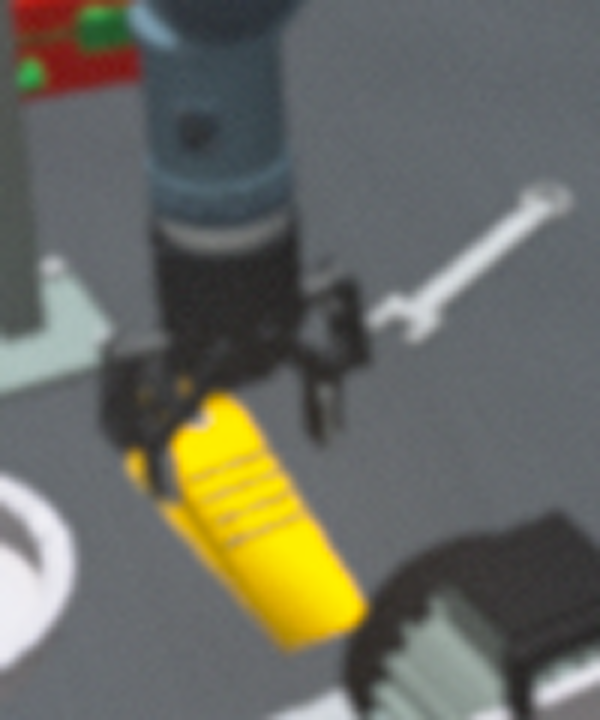

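>>> send_rows:
  rows:
    - [0.005,0.001,-0.02,0,0,0,-1]
    - [0.005,0.001,-0.02,0,0,0,-0.5]
    - [0.005,0.001,-0.02,0,0,0,0]
    - [0.005,0.001,-0.02,0,0,0,0.3]
    - [0.005,0.001,-0.02,0,0,0,0.5]
  newtons: 60

```text
time: 14.8
position: [568.6, -87.0, 6.6]
ee_rot: [-0.004, 0.622, 0.783, 0.004]
wrist_force: [7.8, 2.5, 7.4]
finger_gap: 28.2
```

>>> send_rows:
  rows:
    - [0,0,0,0,0,0,1]
    - [0,0,0,0,0,0,1]
    - [0,0,0,0,0,0,1]
  newtons: 110

```text
time: 15.1
position: [568.2, -87.0, 6.7]
ee_rot: [-0.004, 0.622, 0.783, 0.004]
wrist_force: [0.2, 0.8, 4.8]
finger_gap: -0.0
```

```bash
python3 - <<'E'
from h import *
im,K=snap("wrist","w13");im=snap("side","s13")[0]; crop(im,200,120,100,120,6,"s13c") 
st=arm.observe();M=RT(st["ee_rot"]);print(st["position"],st["wrist_force"],st["finger_gap"],np.degrees(np.arctan2(M[1,1],M[0,1])))
E
```

```text
[568.25 -87.04   6.72] [0.95 1.11 5.52] 0.02895250444900305 13.045943414424919
```

View pics/w13.png

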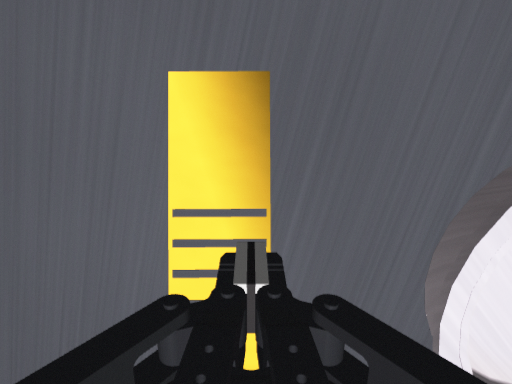

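View pics/s13c.png

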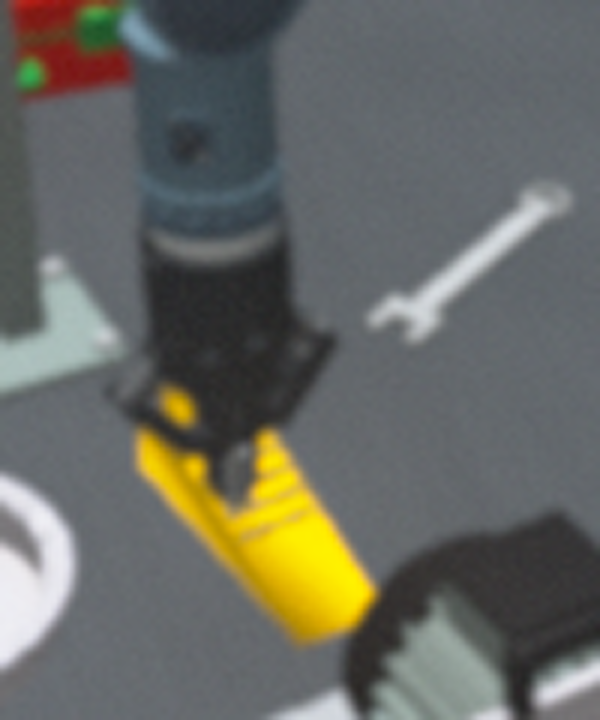

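>>> send_rows:
  rows:
    - [0,0,0.03,0,0,0,0.5]
    - [0,0,0.1,0,0,0,-0.5]
    - [0,0,0.17,0,0,0,-1]
    - [0,0,0.17,0,0,0,-1]
    - [0,0,0.17,0,0,0,-1]

```text
time: 15.7
position: [567.7, -87.7, 75.2]
ee_rot: [-0.004, 0.622, 0.783, 0.003]
wrist_force: [-0.1, -0.3, 0.1]
finger_gap: 72.4
```

>>> send_rows:
  rows:
    - [0,0,0,0,0,0,-1]
    - [0,0,0,0,0,0,-1]

```text
time: 15.9
position: [565.9, -87.9, 73.8]
ee_rot: [-0.006, 0.623, 0.783, 0.002]
wrist_force: [1.0, -0.8, -0.3]
finger_gap: 85.2
```

```bash
python3 - <<'E'
from h import *
im,K=snap("wrist","w14")
st=arm.observe();M=RT(st["ee_rot"]);print(st["position"],st["wrist_force"],st["finger_gap"],np.degrees(np.arctan2(M[1,1],M[0,1])),M)
E
```

```text
[566.22 -87.83  73.88] [ 0.81 -0.01 -0.36] 85.10388408784793 12.9969720023027 [[-0.22  0.97 -0.01]
 [ 0.97  0.22  0.01]
 [ 0.01 -0.   -1.  ]]
```

View pics/w14.png

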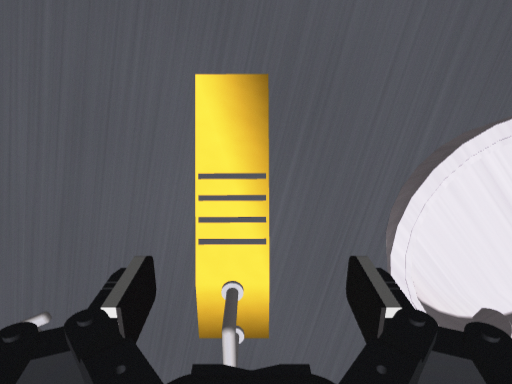

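```bash
python3 - <<'E'
from h import *
st=arm.observe();K=cam("wrist",st);c=lambda u,v,z:onz(K,(u,v),z)
tip=(c(195,74,4)+c(269,74,4))/2; tail=(c(196.5,338,50)+c(269,338,50))/2; r=c(232.5,291,50)
u=(tip-tail)[:2];L=np.linalg.norm(u);u/=L
print(st["position"],tip,tail,L,np.degrees(np.arctan2(u[1],u[0])),r)
for e in (80,85,90): print(e,tip[:2]-u*e, r[:2]+u*(140-e), tail[:2]+u*(180-e))
E
```

```text
[566.22 -87.83  73.88] [534.03  -6.62   4.  ] [ 574.85 -182.42   50.  ] 180.47223836936743 103.07090700256003 [ 566.46 -144.05   50.  ]
80 [552.12 -84.55] [552.89 -85.6 ] [552.23 -85.01]
85 [553.25 -89.42] [554.03 -90.47] [553.36 -89.88]
90 [554.38 -94.29] [555.16 -95.34] [554.49 -94.75]
```

>>> send_rows:
  rows:
    - [-0.036,0.012,0,0,0,0,-1]
    - [-0.036,0.012,-0.08,0,0,0,-1]
    - [-0.036,0.012,-0.15,0,0,0,-1]
    - [-0.036,0.012,-0.19,0,0,0,-1]
    - [-0.036,0.012,-0.19,0,0,0,-1]

```text
time: 16.45
position: [548.6, -82.7, -5.2]
ee_rot: [-0.009, 0.622, 0.783, 0.001]
wrist_force: [-1.5, -0.3, -0.2]
finger_gap: 85.3
```

>>> send_rows:
  rows:
    - [0,0,0,0,0,0,-1]

```text
time: 16.55
position: [549.4, -82.4, -4.9]
ee_rot: [-0.008, 0.622, 0.783, 0.001]
wrist_force: [0.5, 0.2, -1.2]
finger_gap: 85.2
```

```bash
python3 - <<'E'
from h import *
im,K=snap("wrist","w15");im=snap("side","s15")[0]; crop(im,200,120,100,120,6,"s15c") 
st=arm.observe();M=RT(st["ee_rot"]);print(st["position"],st["wrist_force"],st["finger_gap"],np.degrees(np.arctan2(M[1,1],M[0,1])))
E
```

```text
[549.32 -82.64  -4.46] [-0.07  0.18 -0.56] 85.12834013595975 13.007342473616944
```

View pics/w15.png

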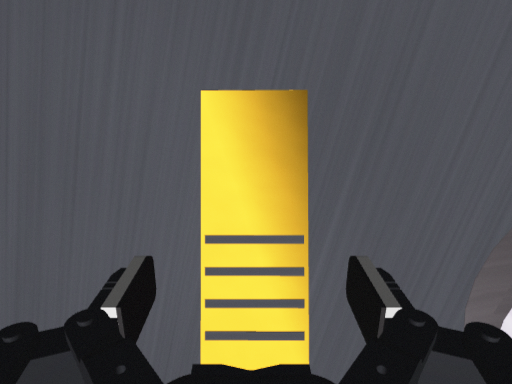

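View pics/s15c.png

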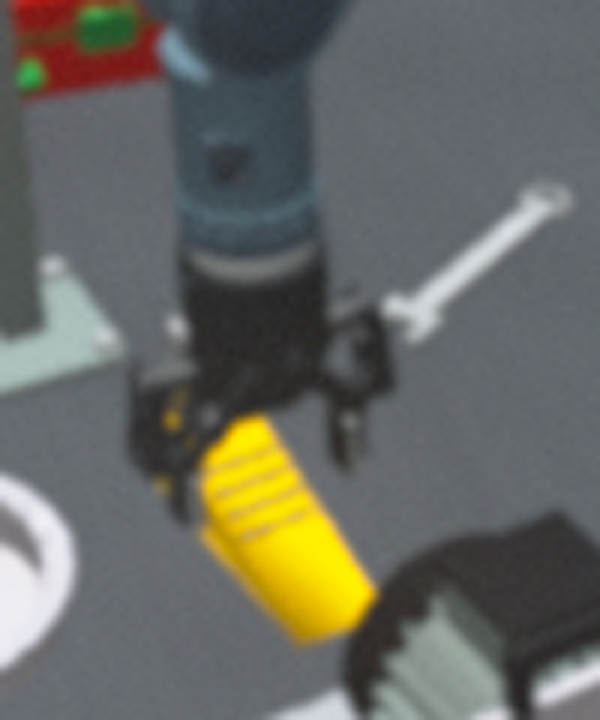

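>>> send_rows:
  rows:
    - [0.004,0.001,-0.015,0,0,0,-1]
    - [0.004,0.001,-0.025,0,0,0,-1]
    - [0.004,0.001,-0.025,0,0,0,-1]

```text
time: 16.95
position: [550.8, -82.2, -14.7]
ee_rot: [-0.008, 0.622, 0.783, 0.001]
wrist_force: [-1.0, 0.4, -0.4]
finger_gap: 85.4
```

>>> send_rows:
  rows:
    - [0,0,-0.01,0,0,0,-1]
    - [0,0,-0.02,0,0,0,-1]
    - [0,0,-0.02,0,0,0,-1]

```text
time: 17.25
position: [550.0, -82.2, -23.4]
ee_rot: [-0.009, 0.622, 0.783, 0.0]
wrist_force: [-1.0, 0.3, -0.0]
finger_gap: 85.1
```

```bash
python3 - <<'E'
from h import *
im=snap("side","s16")[0]; crop(im,200,120,100,120,6,"s16c") 
st=arm.observe();M=RT(st["ee_rot"]);print(st["position"],st["wrist_force"],st["finger_gap"],np.degrees(np.arctan2(M[1,1],M[0,1])))
E
```

```text
[550.25 -82.2  -23.14] [0.61 0.38 0.16] 85.15211008414974 13.010455545025517
```

View pics/s16c.png

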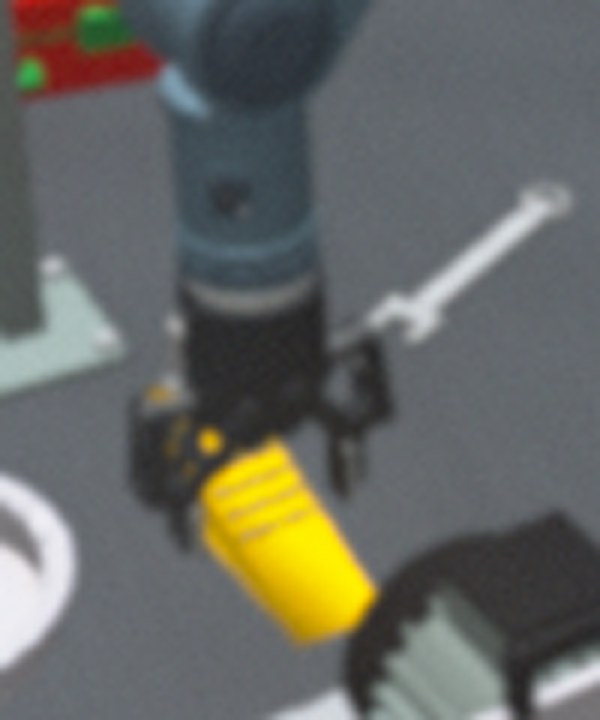

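```bash
python3 - <<'E'
from h import *
K=cam("side")
for xy in ((505,-92),(594,-73)):
  for z in (-10,0,10,20,30): print(xy,z,(proj(K,np.array([*xy,z]))-[200,120])*6)
E
```

```text
(505, -92) -10 [345.56 532.07]
(505, -92) 0 [345.14 518.08]
(505, -92) 10 [344.71 503.97]
(505, -92) 20 [344.28 489.74]
(505, -92) 30 [343.85 475.38]
(594, -73) -10 [197.93 587.82]
(594, -73) 0 [196.85 573.71]
(594, -73) 10 [195.77 559.48]
(594, -73) 20 [194.68 545.13]
(594, -73) 30 [193.58 530.65]
```

>>> send_rows:
  rows:
    - [0,0,-0.01,0,0,0,-0.6]
    - [0,0,-0.01,0,0,0,-0.2]
    - [0,0,-0.01,0,0,0,0.1]
    - [0,0,-0.01,0,0,0,0.3]
    - [0,0,-0.01,0,0,0,0.5]
  newtons: 60

```text
time: 17.8
position: [550.6, -82.1, -27.0]
ee_rot: [-0.009, 0.622, 0.783, 0.001]
wrist_force: [0.5, 1.0, 1.0]
finger_gap: 48.7
```

>>> send_rows:
  rows:
    - [0,0,0,0,0,0,0.7]
    - [0,0,0,0,0,0,1]
  newtons: 100

```text
time: 18.0
position: [550.8, -82.1, -26.7]
ee_rot: [-0.008, 0.622, 0.783, 0.001]
wrist_force: [-0.9, 0.3, 1.2]
finger_gap: 48.4
```

```bash
python3 - <<'E'
from h import *
im,K=snap("wrist","w17"); im=snap("side","s17")[0]; crop(im,200,120,100,120,6,"s17c") 
st=arm.observe();M=RT(st["ee_rot"]);print(st["position"],st["wrist_force"],st["finger_gap"],np.degrees(np.arctan2(M[1,1],M[0,1])))
E
```

```text
[550.75 -82.04 -26.77] [-0.61  0.63  1.06] 47.84389753670964 13.01981862487079
```

View pics/w17.png

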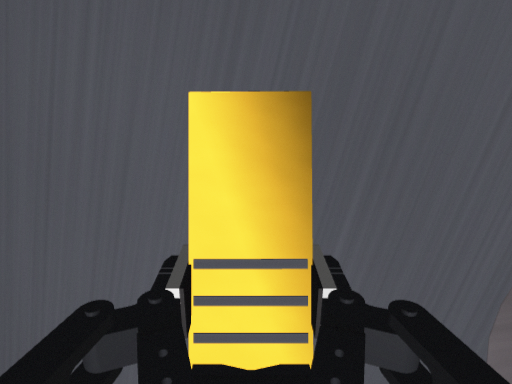

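View pics/s17c.png

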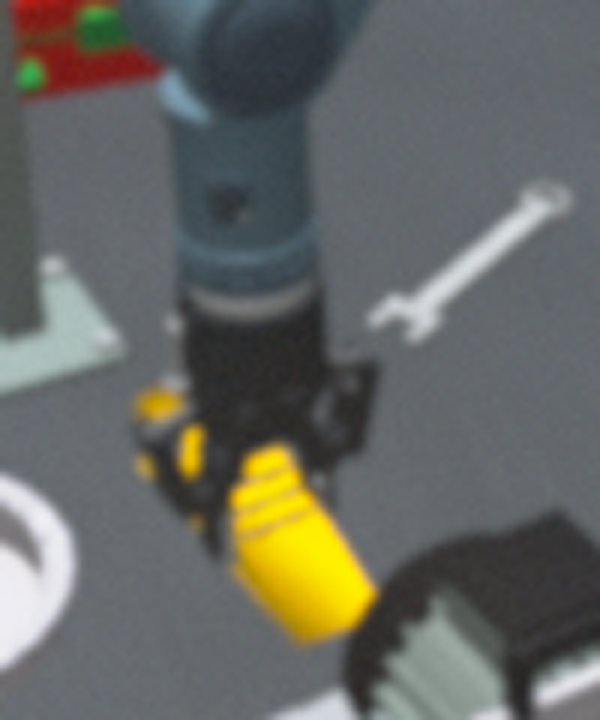

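```bash
python3 - <<'E'
from h import *
st=arm.observe();K=cam("wrist",st);M=RT(st["ee_rot"]);c=lambda u,v,z:onz(K,(u,v),z)
tip=(c(188.5,92,4)+c(311.5,92,4))/2; a,b=c(188.5,92,4),c(311.5,92,4); print(tip,np.linalg.norm(a-b),np.degrees(np.arctan2(*(b-a)[[1,0]])))
print(np.array([tip-st["position"]])@M)
# side cam eye/loop? peg via both cams
S=cam("side");T=cam("top")
s=cv2.imread("pics/side0.png"); crop(s,180,80,60,60,10,"peg_s")
t=cv2.imread("pics/top0.png"); crop(t,370,120,45,75,8,"peg_t")
print([proj(S,np.array(p)) for p in ([527,-343,240],[630,-328,240])])
E
```

```text
[533.49  -7.16   4.  ] 50.23477834096724 13.067600099870338
[[ 77.28  -0.23 -29.67]]
[array([227.72, 108.19]), array([198.49, 114.91])]
```

View pics/peg_s.png

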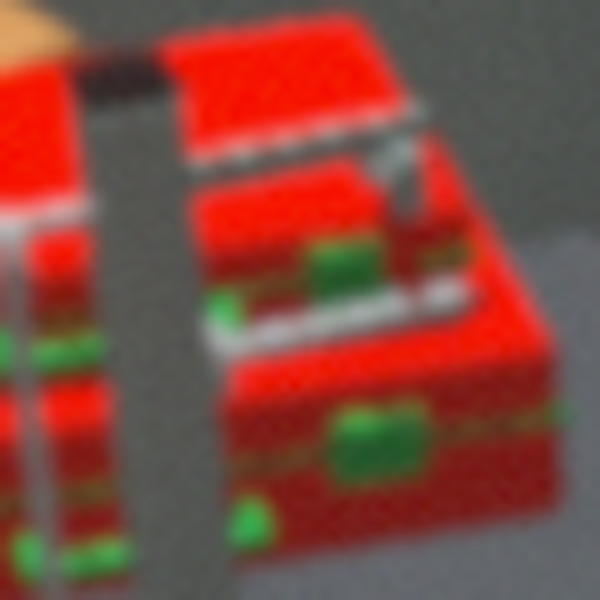

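View pics/peg_t.png

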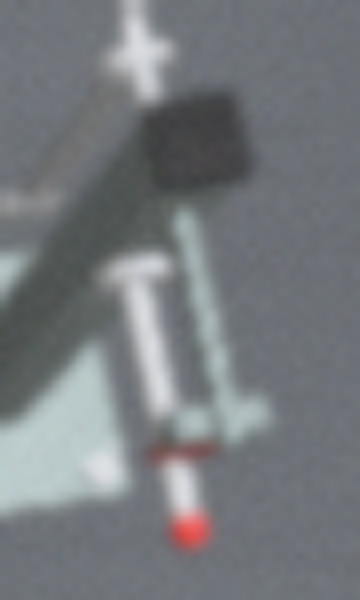

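```bash
python3 - <<'E'
from h import *
T=cam("top");S=cam("side")
P=[onz(T,(370+x/8,120+y/8),240) for x,y in ((190,528),(182,490),(155,385),(142,325),(133,280))]
P=np.array(P);print(P)
m=P.mean(0);u=np.linalg.svd(P-m)[2][0];u*=np.sign(u[0]);print(u,np.degrees(np.arctan2(u[1],u[0])))
# side line check: rays at (201.5,113.5),(226.5,109.2)
for p in ((201.5,113.5),(226.5,109.2)): print(onz(S,p,240))
# keeper vs
print(onz(T,(370+185/8,120+452/8),255))
# grasp collar front x
E
```

```text
[[ 529.09 -344.57  240.  ]
 [ 543.07 -342.47  240.  ]
 [ 582.02 -334.84  240.  ]
 [ 604.5  -331.31  240.  ]
 [ 621.46 -328.93  240.  ]]
[0.99 0.17 0.  ] 9.856697051280683
[ 618.64 -334.5   240.  ]
[ 532.7  -337.15  240.  ]
[ 553.3  -339.94  255.  ]
```

>>> send_rows:
  rows:
    - [0,0,0.02,0,0,0,1]
    - [0,0,0.06,0,0,0,1]
    - [0,0,0.12,0,0,0,1]
    - [-0.04,0,0.19,0,0,0,1]
    - [-0.1,0,0.26,0,0,0,1]
  newtons: 110

```text
time: 18.6
position: [511.4, -81.6, 78.9]
ee_rot: [-0.008, 0.622, 0.783, 0.002]
wrist_force: [0.4, -0.8, -4.1]
finger_gap: 48.0
```

```bash
python3 - <<'E'
from h import *
im,K=snap("wrist","w18"); im=snap("side","s18")[0]; crop(im,170,60,150,170,4,"s18c") 
st=arm.observe();M=RT(st["ee_rot"]);print(st["position"],st["wrist_force"],st["finger_gap"],np.degrees(np.arctan2(M[1,1],M[0,1])),M[:,2])
E
```

```text
[509.98 -82.61  80.69] [ 1.47 -0.66 -4.02] 48.06955959413757 12.99762750078822 [-0.01  0.01 -1.  ]
```

View pics/w18.png

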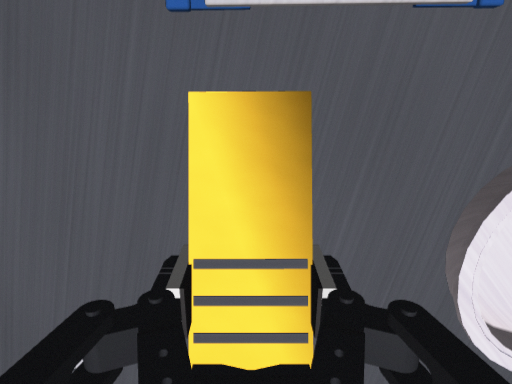

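View pics/s18c.png

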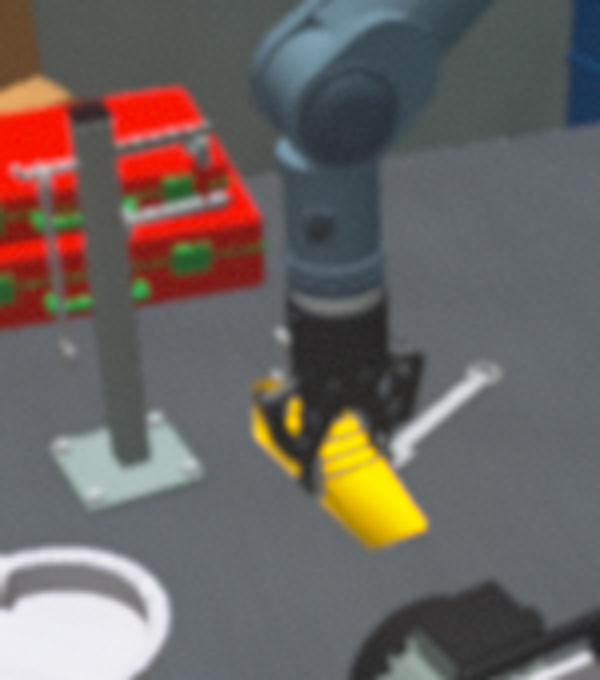

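>>> send_rows:
  rows:
    - [-0.06,-0.04,0.06,0,0,-0.01,1]
    - [-0.096,-0.13,0.12,0,0,-0.02,1]
    - [-0.096,-0.23,0.16,0,0,-0.03,1]
    - [-0.096,-0.33,0.16,0,0,-0.039,1]
    - [-0.096,-0.41,0.16,0,0,-0.039,1]

```text
time: 19.2
position: [471.1, -249.7, 145.4]
ee_rot: [-0.006, 0.647, 0.762, 0.0]
wrist_force: [0.5, -0.5, -3.8]
finger_gap: 47.9
```

>>> send_rows:
  rows:
    - [0,-0.04,0,0,0,0,1]
    - [0,-0.06,0,0,0,0,1]
    - [0,-0.06,0,0,0,0,1]
    - [0,-0.06,0,0,0,0,1]

```text
time: 19.6
position: [471.5, -270.9, 144.9]
ee_rot: [-0.007, 0.646, 0.763, 0.001]
wrist_force: [0.9, 0.6, -4.4]
finger_gap: 47.7
```

```bash
cat > look.py <<'E'
from h import *
import sys
n=sys.argv[1]
ims=snap("side","s"+n)[0]; imt=snap("top","t"+n)[0]
crop(ims,170,60,100,110,6,"s%sc"%n); crop(imt,340,110,100,110,6,"t%sc"%n)
st=arm.observe();M=RT(st["ee_rot"]);p=st["position"]
print(st["time"],p,st["wrist_force"],st["finger_gap"],np.degrees(np.arctan2(M[1,1],M[0,1])),M[:,2])
S,T=cam("side"),cam("top")
e=p+M@np.array([-80.7,0,-94.8]); print("eye",e)
for nm,dx,h in (("eye",0,0),("front",18,22),("rear",-18,22)):
    q=e+M@np.array([dx,0,-h]); print(nm,q,"side",(proj(S,q)-[170,60])*6,"top",(proj(T,q)-[340,110])*6)
E
python3 look.py 19
```

```text
19.7 [ 471.7  -270.84  145.17] [-0.42  0.55 -4.6 ] 47.618679978423636 9.589391056387317 [-0.01  0.01 -1.  ]
eye [ 485.96 -351.29  239.11]
eye [ 485.96 -351.29  239.11] side [412.84 273.3 ] top [341.11 545.04]
front [ 483.16 -333.74  261.3 ] side [423.96 249.85] top [317.37 541.33]
rear [ 489.15 -369.24  260.92] side [397.25 225.74] top [392.47 529.39]
```

View pics/s19c.png

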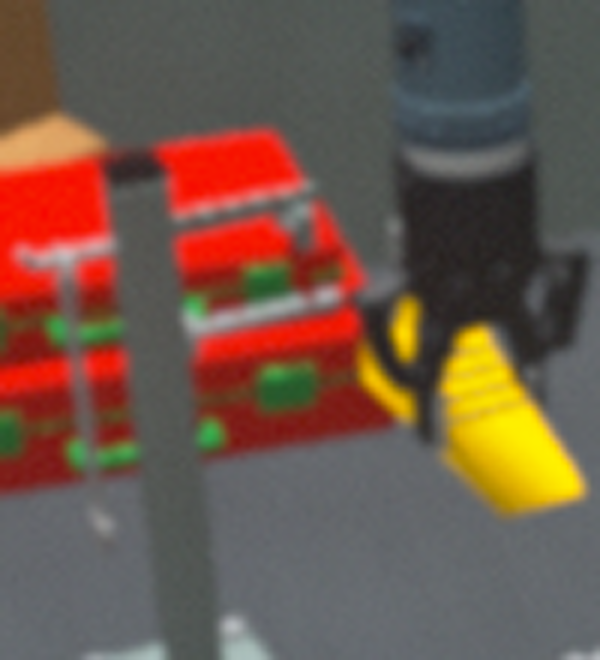

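View pics/t19c.png

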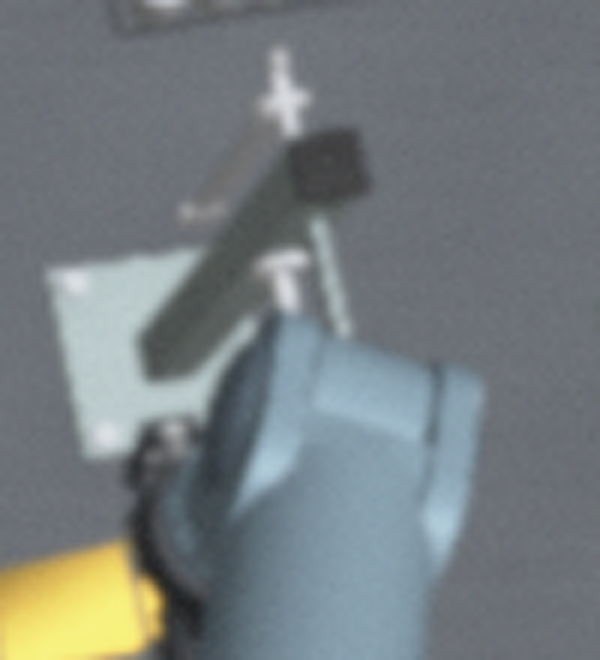

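>>> send_rows:
  rows:
    - [0.02,0.005,0.001,0,0,0,1]
    - [0.04,0.009,0.002,0,0,0,1]
    - [0.06,0.012,0.002,0,0,0,1]
    - [0.08,0.0155,0.002,0,0,0,1]
    - [0.08,0.0155,0.002,0,0,0,1]

```text
time: 20.2
position: [505.9, -263.6, 146.3]
ee_rot: [-0.006, 0.645, 0.764, 0.002]
wrist_force: [0.8, -0.3, -4.6]
finger_gap: 47.6
```

```bash
python3 look.py 20
```

```text
20.3 [ 503.86 -264.48  145.83] [ 0.55 -0.6  -4.35] 47.75418042665181 9.612692208687514 [-0.01  0.01 -1.  ]
eye [ 518.2  -344.95  239.74]
eye [ 518.2  -344.95  239.74] side [360.65 285.69] top [324.39 478.38]
front [ 515.4  -327.41  261.93] side [370.92 262.24] top [300.5  473.58]
rear [ 521.41 -362.91  261.54] side [344.88 237.73] top [375.26 461.75]
```

View pics/s20c.png

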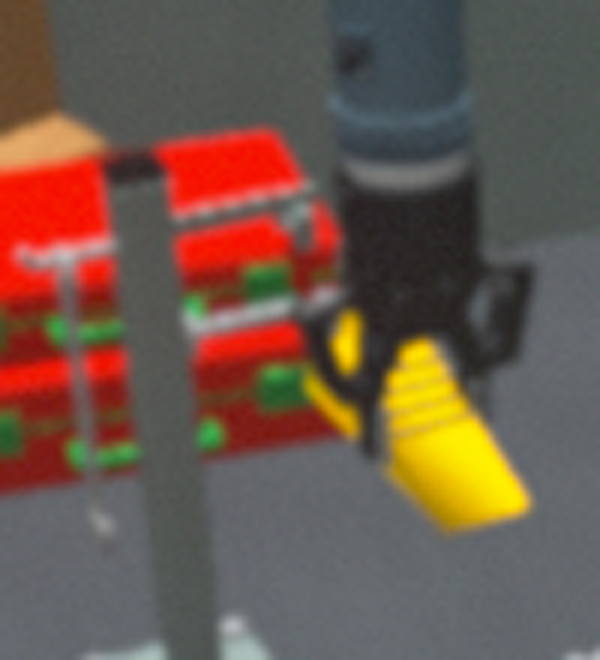

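```bash
python3 - <<'E'
from h import *
im=cv2.imread("pics/s20.png"); crop(im,205,85,45,40,16,"s20d")
im=cv2.imread("pics/w18.png")
im,K=snap("wrist","w20")
E
```

```text
(no output)
```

View pics/s20d.png

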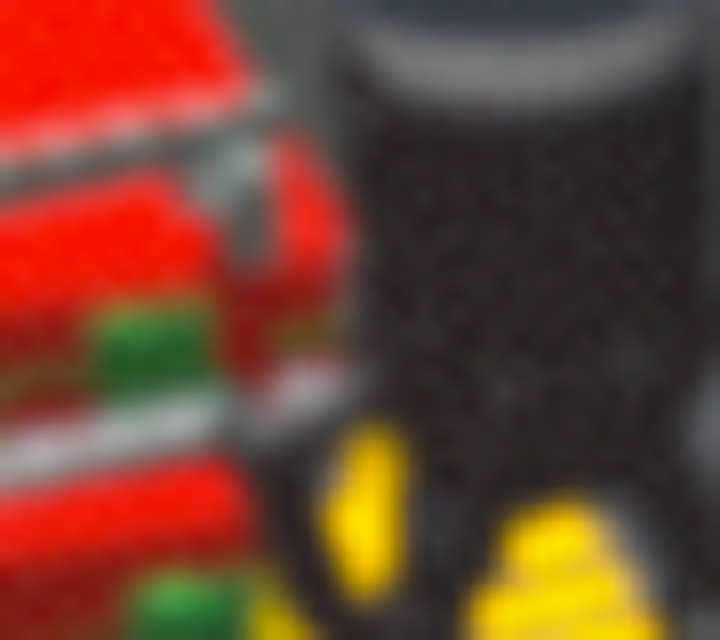

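View pics/w20.png

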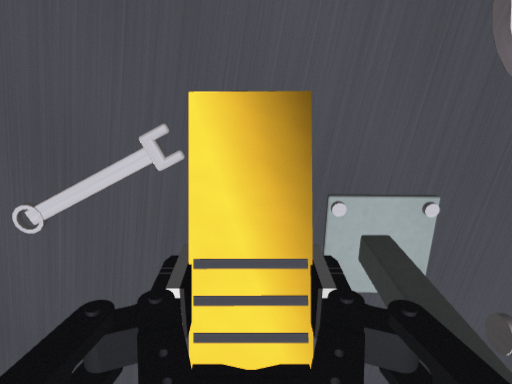

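```bash
python3 - <<'E'
from h import *
im=cv2.imread("pics/w20.png"); crop(im,310,180,140,120,5,"w20c")
st=arm.observe();K=cam("wrist",st);M=RT(st["ee_rot"])
for z in (6,8,10):
  a=onz(K,(360.5,236),z);b=onz(K,(388,236),z); print(z,a,b,np.linalg.norm(a-b))
a=onz(K,(360.5,236),8)
ax=np.array([np.cos(np.radians(9.5)),np.sin(np.radians(9.5)),0]);ay=np.array([-ax[1],ax[0],0])
f=a-15*ay; f[2]=240; print("face center",f,"ball",f-104*ax,"eye rel to peg: lateral",(st["position"]+M@np.array([-80.7,0,-94.8])-f)@ay,"dist from post",-(st["position"]+M@np.array([-80.7,0,-94.8])-f)@ax)
E
```

```text
6 [ 624.14 -313.53    6.  ] [ 651.7  -308.73    6.  ] 27.9717292328153
8 [ 623.29 -312.71    8.  ] [ 650.67 -307.94    8.  ] 27.792975656450732
10 [ 622.45 -311.89   10.  ] [ 649.65 -307.15   10.  ] 27.614222080086147
face center [ 625.77 -327.5   240.  ] ball [ 523.19 -344.67  240.  ] eye rel to peg: lateral 0.37870967839404557 dist from post 109.51022866935185
```

View pics/w20c.png

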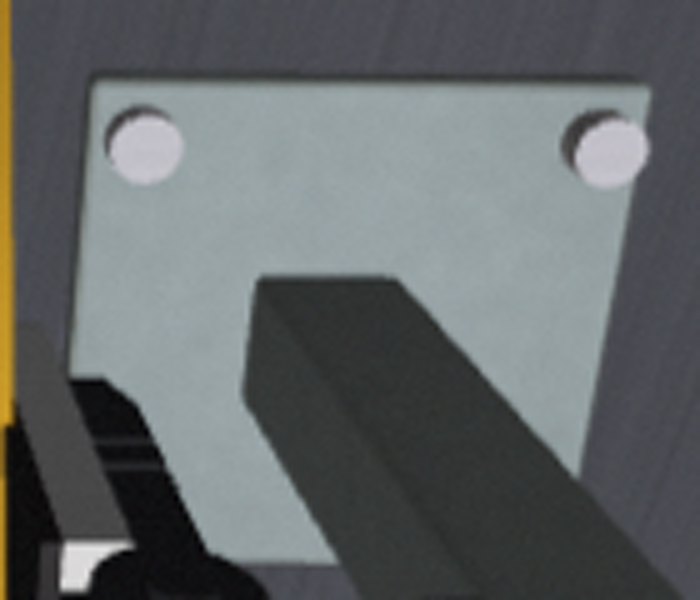

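>>> send_rows:
  rows:
    - [0.0125,0.002,0,0,0,0,1]
    - [0.025,0.0042,0,0,0,0,1]
    - [0.037,0.0062,0,0,0,0,1]
    - [0.049,0.0083,0,0,0,0,1]
    - [0.049,0.0083,0,0,0,0,1]

```text
time: 20.85
position: [524.2, -260.8, 145.9]
ee_rot: [-0.006, 0.645, 0.764, 0.001]
wrist_force: [0.2, -0.5, -4.1]
finger_gap: 48.2
```

```bash
python3 look.py 21; python3 -c "
from h import *
crop(cv2.imread('pics/s21.png'),190,80,60,50,12,'s21d')"
```

```text
20.95 [ 523.09 -261.27  145.68] [ 0.04 -0.34 -3.88] 47.69011538046331 9.600592756290178 [-0.01  0.01 -1.  ]
eye [ 537.47 -341.74  239.58]
eye [ 537.47 -341.74  239.58] side [328.84 293.62] top [315.36 439.09]
front [ 534.68 -324.2   261.77] side [338.56 270.2 ] top [291.4  433.63]
rear [ 540.69 -359.69  261.38] side [312.96 245.44] top [365.93 421.9 ]
```

View pics/s21d.png

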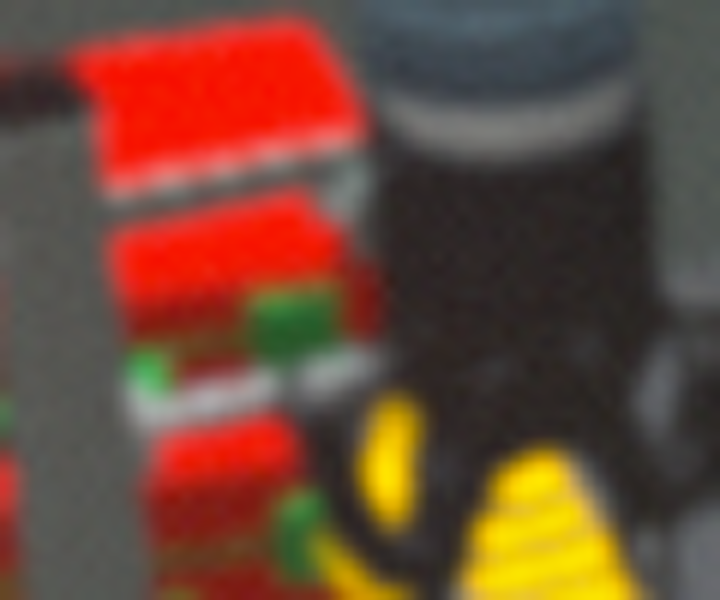

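>>> send_rows:
  rows:
    - [0.0175,0.003,0,0,0,0,1]
    - [0.035,0.0058,0,0,0,0,1]
    - [0.0525,0.0088,0,0,0,0,1]
    - [0.07,0.0117,0,0,0,0,1]
    - [0.07,0.0117,0,0,0,0,1]

```text
time: 21.45
position: [552.8, -255.6, 145.8]
ee_rot: [-0.006, 0.645, 0.764, 0.001]
wrist_force: [-0.6, 0.6, -3.8]
finger_gap: 48.2
```

```bash
python3 look.py 22; python3 -c "
from h import *
crop(cv2.imread('pics/s22.png'),180,80,60,50,12,'s22d')
im,K=snap('wrist','w22')"
```

```text
21.55 [ 551.24 -256.22  145.52] [ 0.13  0.39 -4.21] 48.17047453309878 9.636968390056863 [-0.01  0.01 -1.  ]
eye [ 565.71 -336.71  239.38]
eye [ 565.71 -336.71  239.38] side [281.78 305.56] top [301.6  381.91]
front [ 562.93 -319.19  261.59] side [290.72 282.16] top [277.55 375.54]
rear [ 568.95 -354.68  261.18] side [265.74 257.04] top [351.74 363.9 ]
```

View pics/s22d.png

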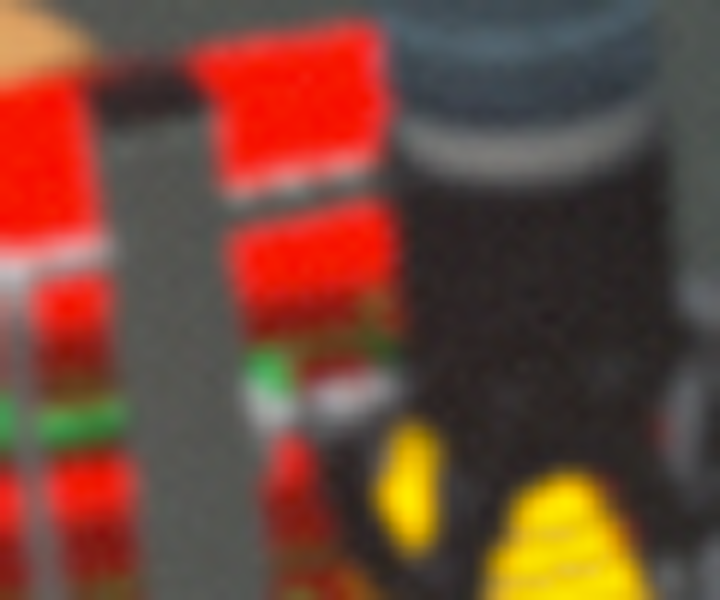

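View pics/w22.png

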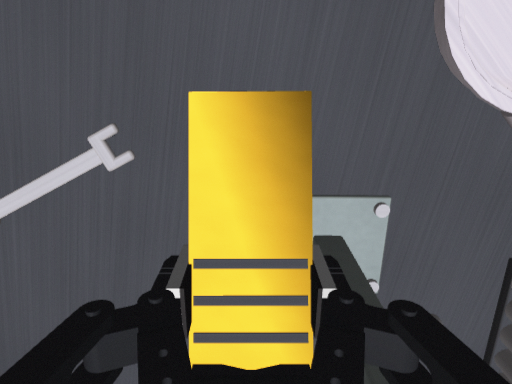

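View pics/t22c.png

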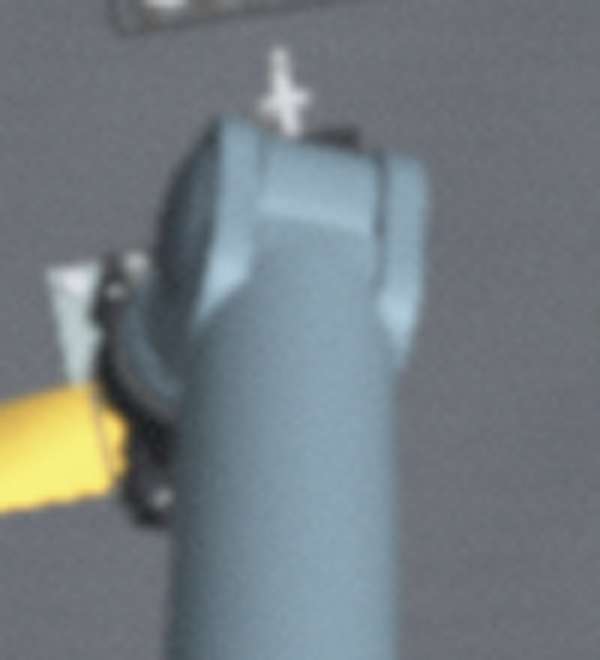

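>>> send_rows:
  rows:
    - [0.015,0.0025,0,0,0,0,1]
    - [0.03,0.005,0,0,0,0,1]
    - [0.045,0.0075,0,0,0,0,1]
    - [0.06,0.01,0,0,0,0,1]
    - [0.066,0.011,0,0,0,0,1]

```text
time: 22.1
position: [578.6, -251.4, 145.6]
ee_rot: [-0.007, 0.645, 0.764, 0.001]
wrist_force: [0.9, 0.1, -4.0]
finger_gap: 47.9
```

```bash
python3 look.py 23; python3 -c "
from h import *
crop(cv2.imread('pics/s23.png'),180,80,60,50,12,'s23d')
im,K=snap('wrist','w23')"
```

```text
22.2 [ 578.02 -251.56  145.48] [-0.44  0.73 -3.38] 47.8938263051988 9.659748620091674 [-0.01  0.01 -1.  ]
eye [ 592.51 -332.06  239.34]
eye [ 592.51 -332.06  239.34] side [236.45 316.72] top [288.98 328.08]
front [ 589.71 -314.54  261.54] side [244.64 293.36] top [264.84 320.88]
rear [ 595.75 -350.03  261.12] side [220.28 267.89] top [338.72 309.32]
```

View pics/s23d.png

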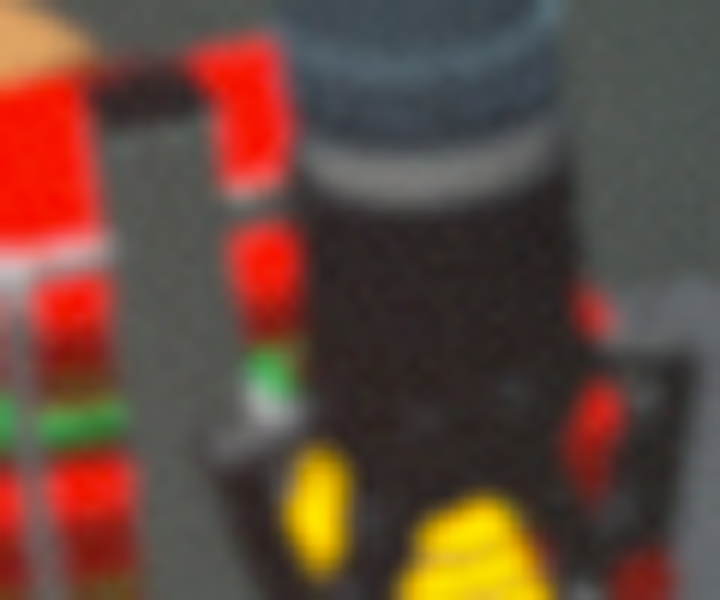

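View pics/w23.png

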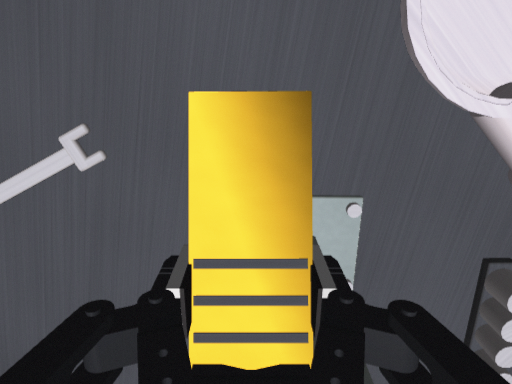

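>>> send_rows:
  rows:
    - [0.005,0.001,0,0,0,0,1]
    - [0.0095,0.0015,0,0,0,0,1]
    - [0.0145,0.0025,0,0,0,0,1]
    - [0.0145,0.0025,0,0,0,0,1]

```text
time: 22.65
position: [583.7, -250.6, 145.5]
ee_rot: [-0.007, 0.645, 0.764, 0.001]
wrist_force: [-0.3, 0.4, -3.1]
finger_gap: 48.1
```

>>> send_rows:
  rows:
    - [0.005,0.001,0,0,0,0,1]
    - [0.0095,0.0015,0,0,0,0,1]
    - [0.0145,0.0025,0,0,0,0,1]
    - [0.0145,0.0025,0,0,0,0,1]

```text
time: 23.05
position: [586.1, -250.3, 144.9]
ee_rot: [-0.01, 0.646, 0.763, -0.002]
wrist_force: [-6.3, 1.0, -0.8]
finger_gap: 47.7
```

>>> send_rows:
  rows:
    - [-0.005,-0.001,0,0,0,0,1]
    - [-0.01,-0.0016,-0.005,0,0,0,1]
    - [-0.01,-0.0016,-0.012,0,0,0,1]
    - [-0.01,-0.0016,-0.018,0,0,0,1]
    - [-0.01,-0.0016,-0.018,0,0,0,1]

```text
time: 23.55
position: [582.0, -250.6, 137.1]
ee_rot: [-0.01, 0.646, 0.763, -0.002]
wrist_force: [0.5, 0.1, -4.5]
finger_gap: 47.8
```

```bash
python3 look.py 24
```

```text
23.65 [ 582.24 -250.77  137.5 ] [-0.26 -0.01 -4.04] 48.00285040936137 9.479314979078346 [-0.02  0.01 -1.  ]
eye [ 597.17 -331.38  231.19]
eye [ 597.17 -331.38  231.19] side [229.8  331.77] top [282.58 323.34]
front [ 594.59 -313.86  253.43] side [237.45 308.74] top [258.5  315.66]
rear [ 600.51 -349.37  252.95] side [213.48 283.12] top [331.92 304.45]
```

>>> send_rows:
  rows:
    - [0.0026,-0.0155,-0.012,-0.041,-0.007,0,1]
    - [0.0053,-0.0316,-0.024,-0.082,-0.0138,0,1]
    - [0.0083,-0.0495,-0.035,-0.123,-0.0206,0,1]
    - [0.0113,-0.0675,-0.044,-0.1644,-0.0275,0,1]
    - [0.0113,-0.0675,-0.044,-0.1644,-0.0275,0,1]

```text
time: 24.15
position: [586.5, -274.4, 118.7]
ee_rot: [0.088, 0.641, 0.758, -0.085]
wrist_force: [1.2, 1.1, -3.8]
finger_gap: 48.2
```

```bash
cat > pegpos.py <<'E'
from h import *
st=arm.observe();M=RT(st["ee_rot"]);p=st["position"]
ax=np.array([np.cos(np.radians(9.5)),np.sin(np.radians(9.5)),0]);ay=np.array([-ax[1],ax[0],0])
F=np.array([626.,-327.5,240.])
# find peg point in tool: line F+s*ax intersect plane tool y=0
s=-(F-p)@M[:,1]/(ax@M[:,1]); q=F+s*ax; t=M.T@(q-p)
print(st["time"],p,st["wrist_force"],st["finger_gap"]); print("peg at wedge x_from_tip",77.3-t[0],"height",-t[2]-26.8,"dist to post",-s,"tilt",np.degrees(np.arcsin(-M[2,0])),"roll",np.degrees(np.arcsin(M[2,1])), st["joint_positions"])
E
python3 pegpos.py
```

```text
24.15 [ 586.54 -274.41  118.75] [ 1.21  1.12 -3.81] 48.185934008896
peg at wedge x_from_tip 163.93717697492315 height 76.47967723134359 dist to post 28.196999095929332 tilt 14.093210001029682 roll -0.9375170350091002 [ 0.53  0.43 -0.35  1.77  0.47  0.94  0.11]
```

>>> send_rows:
  rows:
    - [0.0038,-0.023,-0.009,-0.0435,-0.0073,0,1]
    - [0.0076,-0.0457,-0.0175,-0.087,-0.0145,0,1]
    - [0.0115,-0.07,-0.024,-0.131,-0.022,0,1]
    - [0.0156,-0.0934,-0.0295,-0.1745,-0.029,0,1]
    - [0.0156,-0.0934,-0.0295,-0.1745,-0.029,0,1]

```text
time: 24.65
position: [592.4, -309.5, 105.2]
ee_rot: [0.19, 0.624, 0.738, -0.173]
wrist_force: [-0.3, 0.7, -4.9]
finger_gap: 47.9
```

```bash
python3 pegpos.py; python3 look.py 25; python3 -c "
from h import *
snap('wrist','w25')"
```

```text
24.65 [ 592.36 -309.5   105.16] [-0.34  0.74 -4.89] 47.92413017795912
peg at wedge x_from_tip 164.5830448294774 height 78.61803703132232 dist to post 27.832842289035597 tilt 29.81688365456424 roll -1.0362891553866058 [ 0.35  0.44 -0.23  1.86  0.82  0.88 -0.23]
24.75 [ 593.12 -311.2   106.87] [ 0.67  0.94 -3.2 ] 47.85994085137015 9.222562261345367 [ 0.07 -0.49 -0.87]
eye [ 598.66 -333.34  229.26]
eye [ 598.66 -333.34  229.26] side [226.75 333.74] top [285.41 321.49]
front [ 594.56 -307.09  239.36] side [242.46 337.39] top [236.97 323.65]
rear [ 599.84 -337.86  257.3 ] side [218.22 284.77] top [310.41 303.13]
```

View pics/s25c.png

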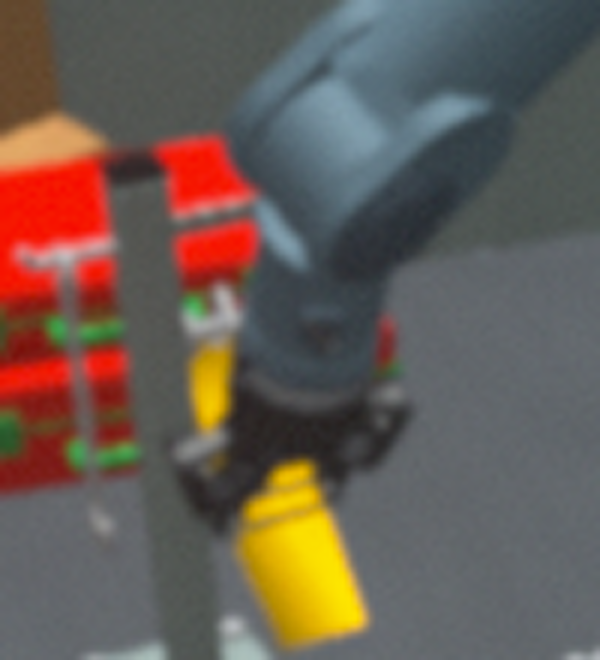

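View pics/w25.png

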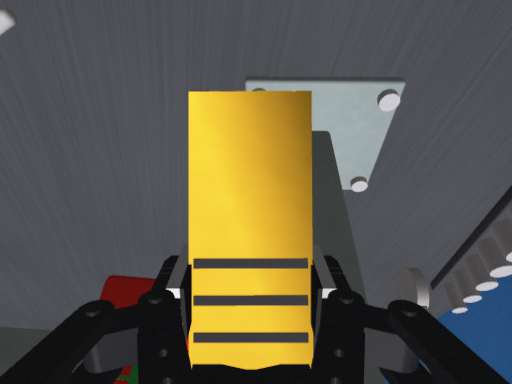

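View pics/t25c.png

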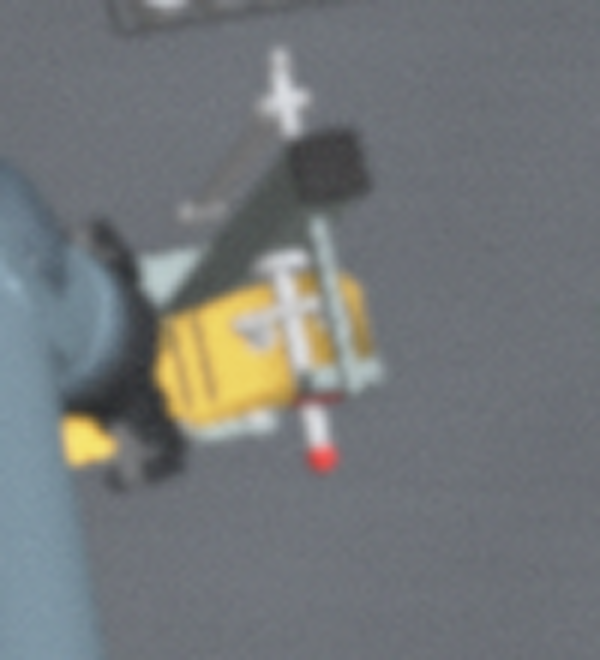

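>>> send_rows:
  rows:
    - [0,0,-0.004,0,0,0,1]
    - [0,0,-0.008,0,0,0,1]
    - [0,0,-0.011,0,0,0,1]
    - [0,0,-0.011,0,0,0,1]

```text
time: 25.2
position: [593.6, -312.8, 103.9]
ee_rot: [0.193, 0.625, 0.736, -0.173]
wrist_force: [0.1, -0.2, -1.7]
finger_gap: 48.1
```

```bash
python3 pegpos.py
```

```text
25.2 [ 593.58 -312.76  103.89] [ 0.14 -0.16 -1.73] 48.12396047661161
peg at wedge x_from_tip 162.55991502838864 height 81.15610802366464 dist to post 27.75961105996493 tilt 29.989225889982766 roll -0.8070398504301965 [ 0.36  0.45 -0.23  1.86  0.82  0.87 -0.23]
```

>>> send_rows:
  rows:
    - [-0.002,0,-0.001,0,0,0,1]
    - [-0.005,-0.001,-0.0025,0,0,0,1]
    - [-0.005,-0.001,-0.0025,0,0,0,1]
    - [-0.005,-0.001,-0.0025,0,0,0,1]
    - [-0.005,-0.001,-0.0025,0,0,0,1]
  newtons: 20

```text
time: 25.7
position: [592.3, -312.9, 103.4]
ee_rot: [0.193, 0.625, 0.737, -0.173]
wrist_force: [2.0, 2.4, -0.5]
finger_gap: 47.8
```

>>> send_rows:
  rows:
    - [0,0,0,0,0,0,-0.13]
    - [0,0,0,0,0,0,-0.16]
    - [0,0,0,0,0,0,-0.2]
    - [0,0,0,0,0,0,-0.24]
    - [0,0,0,0,0,0,-0.28]

```text
time: 26.2
position: [592.3, -313.6, 103.9]
ee_rot: [0.193, 0.625, 0.736, -0.173]
wrist_force: [0.1, -0.2, 0.4]
finger_gap: 54.7
```

```bash
python3 pegpos.py; python3 look.py 26; python3 -c "
from h import *
snap('wrist','w26')"
```

```text
26.2 [ 592.33 -313.56  103.9 ] [ 0.12 -0.23  0.4 ] 54.73412646811483
peg at wedge x_from_tip 162.18178850426912 height 81.3332481976628 dist to post 29.28310419575896 tilt 30.061613352681878 roll -0.7341125064524484 [ 0.36  0.44 -0.23  1.86  0.83  0.87 -0.24]
26.3 [ 592.39 -313.24  103.76] [-0.1   0.15  0.4 ] 54.5724909606157 9.153627079246224 [ 0.07 -0.5  -0.87]
eye [ 597.5  -335.11  226.21]
eye [ 597.5  -335.11  226.21] side [228.63 336.9 ] top [287.5  325.51]
front [ 593.4  -308.83  236.25] side [244.37 340.74] top [239.08 327.74]
rear [ 598.58 -339.56  254.27] side [220.34 288.07] top [312.38 307.46]
```

View pics/w26.png

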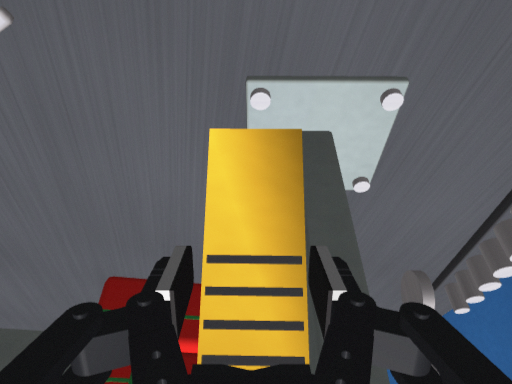

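View pics/t26c.png

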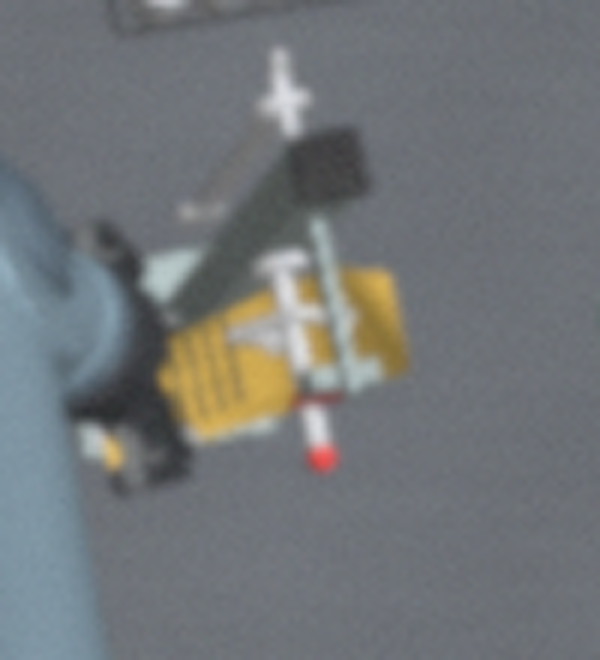

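>>> send_rows:
  rows:
    - [0,0,0,0,0,0,-0.4]
    - [0,0,0,0,0,0,-0.6]
    - [0,0,0,0,0,0,-0.6]

```text
time: 26.65
position: [592.4, -313.2, 103.7]
ee_rot: [0.193, 0.625, 0.736, -0.173]
wrist_force: [0.4, -0.5, -0.5]
finger_gap: 68.5
```

```bash
python3 pegpos.py; python3 -c "
from h import *
snap('wrist','w27')"
```

```text
26.65 [ 592.41 -313.18  103.72] [ 0.4  -0.55 -0.51] 68.5252159299182
peg at wedge x_from_tip 162.54422285733216 height 81.34174690563044 dist to post 29.14395553693663 tilt 30.03690643219358 roll -0.7325463759607055 [ 0.36  0.44 -0.23  1.86  0.83  0.87 -0.24]
```

View pics/w27.png

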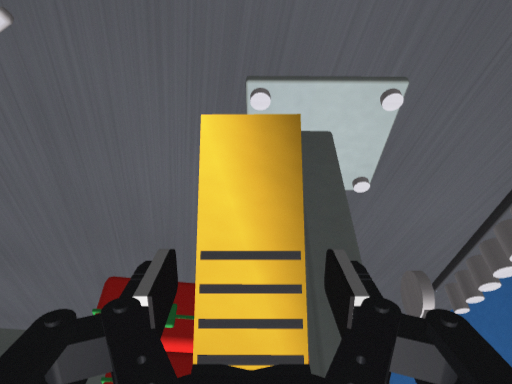

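>>> send_rows:
  rows:
    - [-0.002,0.012,0.022,0,0,0,-0.6]
    - [-0.005,0.037,0.065,0,0,0,-0.6]
    - [-0.01,0.075,0.13,0,0,0,-0.6]
    - [-0.018,0.125,0.217,0,0,0,-0.6]
    - [-0.018,0.2,0.217,0,0,0,-0.6]

```text
time: 27.2
position: [588.8, -234.2, 198.9]
ee_rot: [0.199, 0.627, 0.734, -0.17]
wrist_force: [1.4, 0.3, 0.3]
finger_gap: 68.5
```

>>> send_rows:
  rows:
    - [0,0.1,0.03,0,0,0,-0.6]
    - [0,0.2,0.05,0,0,0,-0.6]
    - [0,0.25,0.05,0,0,0,-0.6]
    - [0,0.25,0.05,0,0,0,-0.6]
    - [0,0.25,0.05,0,0,0,-0.6]

```text
time: 27.7
position: [589.1, -133.4, 220.3]
ee_rot: [0.199, 0.626, 0.735, -0.17]
wrist_force: [0.7, -0.9, -0.3]
finger_gap: 68.5
```

```bash
python3 look.py 28
```

```text
27.8 [ 588.31 -136.06  219.42] [ 0.12 -0.66  0.05] 68.16047190786291 8.884819635250372 [ 0.08 -0.5  -0.86]
eye [ 591.83 -157.36  342.03]
eye [ 591.83 -157.36  342.03] side [295.77 284.2 ] top [-40.19 265.15]
front [ 587.72 -131.02  351.89] side [315.5 288. ] top [-95.82 267.18]
rear [ 592.55 -161.69  370.12] side [287.68 226.76] top [-20.37 244.93]
```

View pics/s28c.png

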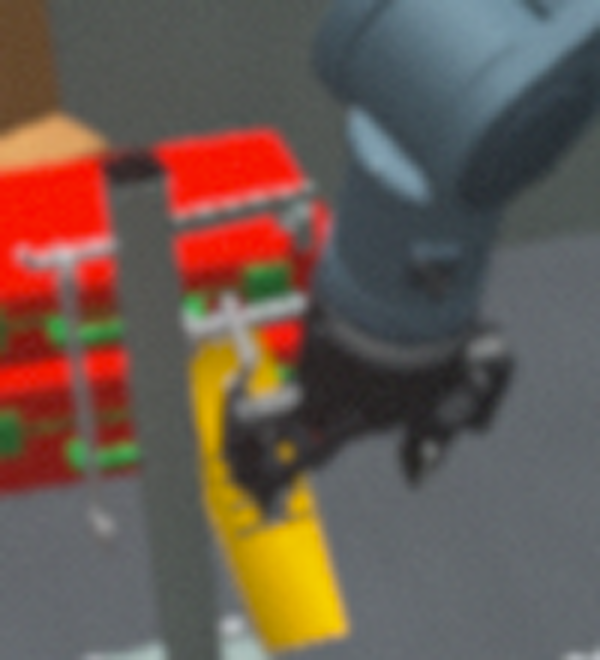

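View pics/t28c.png

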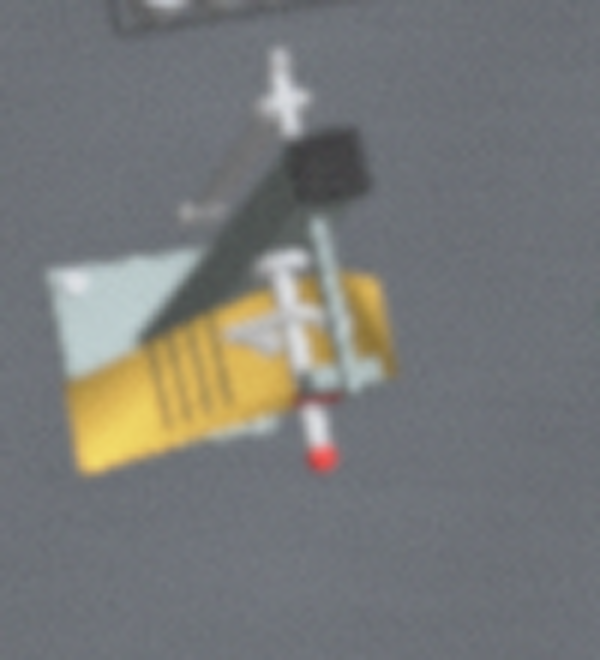

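>>> send_rows:
  rows:
    - [-0.05,0.05,0.1,0,0,0,-0.6]
    - [-0.1,0.1,0.2,0,0,0,-0.6]
    - [-0.15,0.1,0.2,0,0,0,-0.6]
    - [-0.15,0.1,0.2,0,0,0,-0.6]
    - [-0.15,0.1,0.2,0,0,0,-0.6]

```text
time: 28.3
position: [527.8, -98.1, 299.3]
ee_rot: [0.199, 0.628, 0.732, -0.172]
wrist_force: [0.7, -0.0, -0.5]
finger_gap: 68.3
```

>>> send_rows:
  rows:
    - [0,0,0,0,0,0,-0.6]
    - [0,0,0,0,0,0,-0.6]
    - [0,0,0,0,0,0,-0.6]
    - [0,0,0,0,0,0,-0.6]
    - [0,0,0,0,0,0,-0.6]

```text
time: 28.8
position: [527.9, -98.1, 298.9]
ee_rot: [0.199, 0.628, 0.732, -0.172]
wrist_force: [0.5, -0.7, -0.7]
finger_gap: 68.1
```

>>> send_rows:
  rows:
    - [0,0,0,0,0,0,-0.6]
    - [0,0,0,0,0,0,-0.6]
    - [0,0,0,0,0,0,-0.6]
    - [0,0,0,0,0,0,-0.6]
    - [0,0,0,0,0,0,-0.6]

```text
time: 29.3
position: [527.9, -98.0, 299.0]
ee_rot: [0.199, 0.628, 0.732, -0.172]
wrist_force: [0.3, 0.5, -0.1]
finger_gap: 68.4
```

>>> send_rows:
  rows:
    - [0,0,0,0,0,0,-0.6]
    - [0,0,0,0,0,0,-0.6]
    - [0,0,0,0,0,0,-0.6]
    - [0,0,0,0,0,0,-0.6]
    - [0,0,0,0,0,0,-0.6]

```text
time: 29.8
position: [527.9, -98.1, 299.0]
ee_rot: [0.199, 0.628, 0.732, -0.172]
wrist_force: [0.3, -0.4, 0.3]
finger_gap: 68.4
```

```bash
python3 - <<'E'
from h import *
fr=[]
for i in range(12):
    fr.append(snap("side","z%d"%i)[0].astype(int)); 
    fr.append(snap("top","y%d"%i)[0].astype(int))
S=[f[60:175,170:240] for f in fr[0::2]];T=[f[110:220,340:440] for f in fr[1::2]]
print([np.abs(a-S[0]).mean().round(2) for a in S],[np.abs(a-T[0]).mean().round(2) for a in T])
crop(cv2.imread("pics/z11.png"),170,60,100,110,6,"zc");crop(cv2.imread("pics/y11.png"),340,110,100,110,6,"yc")
print(arm.observe()["time"])
E
```

```text
[np.float64(0.0), np.float64(1.51), np.float64(1.53), np.float64(1.53), np.float64(1.53), np.float64(1.53), np.float64(1.52), np.float64(1.53), np.float64(1.53), np.float64(1.52), np.float64(1.54), np.float64(1.52)] [np.float64(0.0), np.float64(1.66), np.float64(1.66), np.float64(1.65), np.float64(1.65), np.float64(1.67), np.float64(1.66), np.float64(1.67), np.float64(1.65), np.float64(1.66), np.float64(1.65), np.float64(1.65)]
31.0
```

View pics/zc.png

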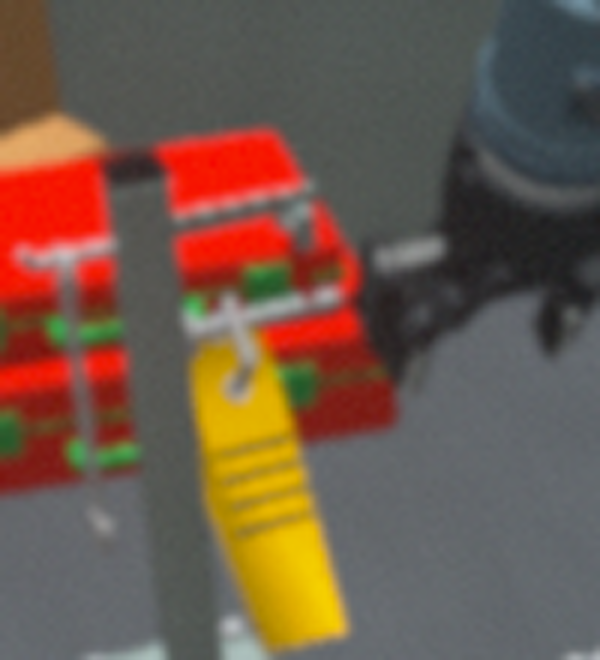

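View pics/yc.png

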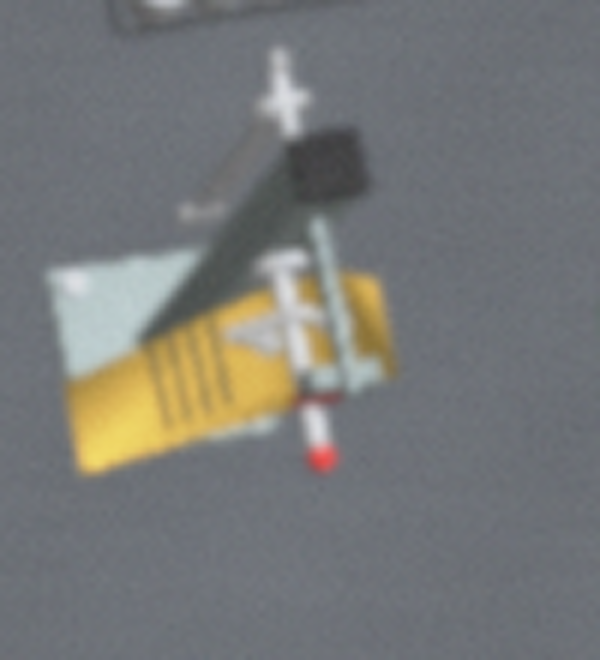

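View pics/z11.png

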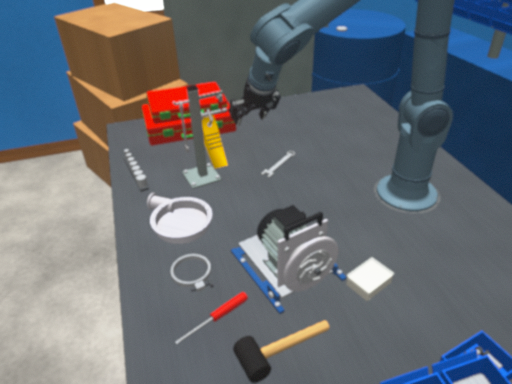

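The side and top views show the wedge hanging still on the peg. The frame differences over 1.2 s stay at a constant noise level. The keeper at (320,398) in the enlarged top crop is in its original shut place, the plate is down, and the other things are where they were.

```bash
python3 -c "
from station import arm
print(arm.finish_job())"
```

```text
the job is handed in; nothing more can be done
None
```

The wedge is out, the plate is down on its rests, and the wedge hangs by its loop on the peg. The job was handed in at about 31 s; no verdict is reported.

- **Dragging out:** I pulled the wedge out slowly by its handle loop, at about 10–20 mm/s and at most about 17 N. When it came slack it moved about 15 mm within half a second, still at low force. The plate showed down on its rests afterwards.
- **Hanging:** I gripped the wedge by its flanks and slid the loop along the peg until the flank touched the post at about 6 N. I then backed off 4 mm, tilted the tip down about 30°, rested the loop on the peg and let go.

**Last checks:**
- The wedge was hanging still. Frame differences over 1.2 s stayed at the same level as picture noise.
- The loop is about 29 mm from the post.
- The keeper sits in the top view exactly where it did when shut at the start. I judged this from the picture and did not measure its angle.
- The other things look unmoved in the side view, and the gripper was clear of everything.

**What went wrong or disagreed:**
- **Finger length:** The finger ends proved to be about 28 mm shorter than the stated tool point, so the loop was gripped high for the drag.
- **Missed grasp:** My first try at the flanks closed on top of the wedge and nudged it a few millimetres sideways on the bench. I corrected the height and the second grasp held.
- **Yaw in the drag:** The wedge turned about 2° while it was being pulled, and I corrected it.

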